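Set up the colour comparison stand

ROBOT

A 6-joint arm with a two-finger parallel gripper is mounted at the origin on a cart in front of the work surface, level with it; the furniture and walls round the work are solid. World frame = base frame: x ahead of the robot, y to its left, z up, the work surface at z = 0. Lengths are in m, angles in degrees, forces in N, time in s.
With the tool pointing down it reaches from about 0.4 to 0.825 m from the base axis. Payload 7 kg.
Tool frame: the origin (TCP) lies on the mounting face of the last link; the fingertips stand 173 mm ahead of it and the grasp point (between the pads) lies 155 mm ahead of it (grasp_offset is the z of the grasp point in the tool frame, in m); z points along the fingers, y is the line along which they close (so a half turn about z gives the same grasp; the last joint's range is limited). The gripper opens to 85 mm and grips with 20 to 120 N. Pads are 22 mm wide; open, the fingers measure 114 mm over their backs; the gripper's body (76 mm by 85 mm) begins 54 mm behind the grasp point. The pads swing forward as they close: fully open they stand 13 mm farther back than shut.
Start: joints at [-56.774, 20.546, 0.682, 0, -70.136, -16.507], TCP at [0.194, -0.646, 0.405] pointing down, gripper open.
Joint ranges: [-176.03, 176.03], [-82.01, 121.73], [-58.28, 71.71], [-173.87, 95.51], [-174.79, -0.11], [-173.66, 173.66]. Speed limits (degrees/s): [136.94, 136.94, 172.46, 180, 180, 180].

INTERFACE

Orientations are given as [roll, pitch, yaw] about the fixed x, y, z axes, in that order (R = Rz(yaw) Ry(pitch) Rx(roll)).
In Python, from rig import * gives the robot as it stands. The module is installed in compiled form; this text tells all that it offers.
- The arm moves only by the shell command python3 -m inch 'ROWS' [OPENING]. ROWS is rows parted by semicolons, their numbers by spaces, 1 to 5 of them, each of 6 numbers: dx, dy, dz in m, then a rotation vector rx, ry, rz in degrees; each row is the pose to reach, as a shift and turn from the pose commanded when the command began, along the tool's axes at that moment; what a row does not reach only later rows make up. A row lasts 1/8 s, in which the tool goes at most 0.0625 m and 10.7 degrees, less where a joint would pass 70% of its speed; a pose out of reach is approached as far as the arm can. OPENING is the finger opening in m, set as the command begins (- or left out keeps the last). The fingers move at their own pace and stop on an object; the grip force is fixed at half the most. Time passes only in rows, so rows that do not move let the fingers close. It prints the time, the measured TCP pose, the force, the opening and the grip force at its end.
- sense(): the state, without advancing time (a new reading comes with each control period).
- read_camera(name): name is "scene" or "top"; returns a dict with "frame" (480x640x3 uint8, red, green, blue), "depth" (480x640 float32, m along the optical axis (not along the pixel's ray), 0 where there is no reading), "intrinsics" (3x3 intrinsics, pixels), "T" (4x4, takes a point from camera to world coordinates). Camera axes: x right, y down, z forward; pixel columns grow to the right and rows downward; lengths in m; the calibration is good to about 2 mm. A picture is of the moment at which its call begins.
- finish_job(): hands the job in; it is judged then, once.
The state is a dict: "clock": time; "qpos": joint angles; "joint_velocities": joint speeds; "joint_efforts": joint torques, N m; "eef_pos": TCP position; "tool_rot": TCP orientation; "force": force on the tool from outside, world axes, zero at the start; "torque": the same for the moment, N m; "gripper_width": finger opening in m; "grip_force": force on a finger pad.
Only numpy, scipy, OpenCV 4.12 (cv2) and the standard library are available. Lean on these libraries where they do the work, as an engineer would, in place of code of your own. Each camera call takes 0.05 s, during which the arm holds its last target. There are 200 camera calls.

TASK

Set up the viewing stand for comparing the pink samples: draw the white backing plate out from under the stack of petri dishes, leaving the dishes stacked and standing in their stand, and lay it crosswise on the viewing stand's tilting rest, behind its two stop lugs. Swivel the stand back to its zero mark, tilt the rest to 45 degrees (the red mark), and stand all the sample flasks upright on the white shelf in front of the plate. Do not lift or topple the dishes, and leave the wash bottle, dropper bottle and timer where they are.

Things in the scene. Friction and masses are not known exactly. Their poses are not given: they have to be found in the camera images.
- dish_stand: petri dish stand, fixed: steel foot 100 x 92 x 3 mm (origin: centre of its underside), 43 mm high posts at y +-32.5, x -40 and +24 mm round a column of dishes centred on the origin; between the front posts (x -38) a gate strip from 16.5 to 38.5 mm height. The white plate slides out under the gate along the stand's -x; the gate holds back the dishes, which sink 10 mm on to the foot
- white_plate: white opal glass plate, dark rubber back, 150 mm long (its x), 50 wide (y), 10 thick, 170 g; origin: centre of its underside. At first it lies on the dish stand's foot (3 mm up) under the dish column, lengthwise along the stand's x, its centre 35 mm towards the stand's -x, so that about 75 mm of its -x end sticks out in front of the dishes
- hinge (a point): middle of the hinge line of the viewing stand's tilting rest, 42 mm above the worktop. Axes turn with the turntable: z up, y along the hinge line (to the stand's left), -x to its front, where the flask shelf is; its yaw is that of foot and swivel together
- shelf (a point): middle of the top of the white flask shelf on the turntable, 20 mm above the worktop, 51 mm in front of the hinge line (axes as hinge). The shelf is 220 mm long (y) and 70 mm deep (x) inside 6 mm high steel rims all round: three flasks fit side by side 72 mm apart
- rest_seat (a point): point on the rest's upper face where the centre of the white plate's underside comes when it lies crosswise (length along the hinge line) touching the two lugs. x up the slope, y along the hinge line, z out of the face; 29 mm up the slope from the hinge line, 3 mm out. Rest 160 mm wide, 64 mm up the slope. Lugs: 8 mm high, 28 wide, at y +-58, 25 mm towards -x of this point; fingers fit between
- knob (a point): centre of the rest's grip: a round black bar 14 mm in diameter and 40 mm long that sticks out of the rest's left side (+y) parallel to the hinge line, 55 mm up the slope from the hinge line and 112 mm left of the rest's middle. Tilts with the rest and turns with the turntable
- turntable (a joint): swivel of the viewing stand about the upright axis through its round foot's centre (36 mm behind the hinge line, towards +x of hinge). rad, 0 = square to the foot, red pointer at the red mark on the foot's front; positive anticlockwise from above; range -1 to 1. Stiff (0.35 N m): stays where it is left
- rest (a joint): tilt of the rest, rad: 0 = level, grows as the far edge with the grip is raised; 0.785 (45 degrees) is the red mark on the white quadrant at the right; range 0 to 1.4. Stiff (0.35 N m): stays where it is left
- screen_end (a point): foot of the near end of a clear, hardly visible upright splash screen, 5 mm thick and 157 mm high, that is fixed between the viewing stand and the hotplate and runs from here straight away from the robot (+x, drifting 5 degrees to the left). Keep clear of it
- wash_bottle: white wash bottle with red cap, 66 x 96 x 214 mm, bystander; origin: centre of its underside
- dropper_bottle: amber dropper bottle, 53 mm wide, 124 mm high, bystander; origin: centre of its underside
- timer: small white timer, 58 x 66 x 20 mm, bystander; origin: centre of its underside
- dish_1: petri dish with its lid, 68 mm in diameter, 12 mm high, 30 g; origin: centre of its underside. Number 1 from the bottom of the column of four that stands on the white plate; it stays in the column
- dish_2: petri dish with its lid, 68 mm in diameter, 12 mm high, 30 g; origin: centre of its underside. Number 2 from the bottom of the column of four that stands on the white plate; it stays in the column
- dish_3: petri dish with its lid, 68 mm in diameter, 12 mm high, 30 g; origin: centre of its underside. Number 3 from the bottom of the column of four that stands on the white plate; it stays in the column
- dish_4: petri dish with its lid, 68 mm in diameter, 12 mm high, 30 g; origin: centre of its underside. Number 4 from the bottom of the column of four that stands on the white plate; it stays in the column
- flask_1: open conical glass flask with pink contents, 100 mm high, base 65 mm in diameter, tapering evenly to about 30 mm at the mouth (gripped near the top it feels as a smooth cone: 39 mm across at 70 mm height), 90 g, stands upright; origin: centre of its underside. Two or three of the flasks are present
- flask_2: open conical glass flask with pink contents, 100 mm high, base 65 mm in diameter, tapering evenly to about 30 mm at the mouth (gripped near the top it feels as a smooth cone: 39 mm across at 70 mm height), 90 g, stands upright; origin: centre of its underside. Two or three of the flasks are present
- flask_3: open conical glass flask with pink contents, 100 mm high, base 65 mm in diameter, tapering evenly to about 30 mm at the mouth (gripped near the top it feels as a smooth cone: 39 mm across at 70 mm height), 90 g, stands upright; origin: centre of its underside. Two or three of the flasks are present
Things that resemble listed ones, but are neither listed nor needed, are in the scene too. What is shaped like the flask_2 but blue is not meant.

How it is judged (in metres and radians):
On the way:
1. the white plate is drawn clear of the dishes, which stand upright in a column on the foot of their stand (x of white_plate in the frame of dish_stand below -0.1 m and z of dish_1 in the frame of dish_stand below 0.006 m and angle between each of dish_1, dish_2, dish_3, dish_4's own z axis and vertical below 0.12 rad and horizontal distance between each of dish_1, dish_2, dish_3, dish_4 and dish_stand below 0.015 m and z of dish_2 in the frame of dish_stand below 0.018 m and z of dish_3 in the frame of dish_stand below 0.03 m and z of dish_4 in the frame of dish_stand below 0.042 m), for 0.2 s.
At the end, for the whole second after the job is handed in: Dishes level (0.12 rad) in their column on the stand's foot; white plate flat and crosswise on the rest, up to 15 mm above the lugs, 25 mm from mid; tilt 0.785 +- 0.07, swivel 0 +- 0.07 rad; every flask upright and at rest on the shelf, within its rims (z of dish_1 in the frame of dish_stand below 0.006 m and angle between each of dish_1, dish_2, dish_3, dish_4's own z axis and vertical below 0.12 rad and horizontal distance between each of dish_1, dish_2, dish_3, dish_4 and dish_stand below 0.015 m and z of dish_2 in the frame of dish_stand below 0.018 m and z of dish_3 in the frame of dish_stand below 0.03 m and z of dish_4 in the frame of dish_stand below 0.042 m and z of white_plate in the frame of rest_seat between -0.003 and 0.004 m and x of white_plate in the frame of rest_seat between -0.004 and 0.015 m and y of white_plate in the frame of rest_seat between -0.025 and 0.025 m and angle between the z axis of white_plate and the z axis of rest_seat, either way round below 0.08 rad and angle between the x axis of white_plate and the y axis of rest_seat, either way round below 0.2 rad and value of joint rest between 0.715 and 0.855 rad and value of joint turntable between -0.07 and 0.07 rad and x of flask_1 in the frame of shelf between -0.008 and 0.008 m and y of flask_1 in the frame of shelf between -0.082 and 0.082 m and z of flask_1 in the frame of shelf between -0.005 and 0.005 m and angle between each of flask_1, flask_2, flask_3's own z axis and vertical below 0.1 rad and linear speed of each of flask_1, flask_2, flask_3 below 0.02 m/s and x of flask_2 in the frame of shelf between -0.008 and 0.008 m and y of flask_2 in the frame of shelf between -0.082 and 0.082 m and z of flask_2 in the frame of shelf between -0.005 and 0.005 m and x of flask_3 in the frame of shelf between -0.008 and 0.008 m and y of flask_3 in the frame of shelf between -0.082 and 0.082 m and z of flask_3 in the frame of shelf between -0.005 and 0.005 m); the robot touches nothing.
It fails at once if a dish of the stack is toppled or tipped by more than 30 degrees (angle between any of dish_1, dish_2, dish_3, dish_4's own z axis and vertical above 0.52 rad).
It fails at once if a dish is lifted off the stack (more than 15 mm above its place in it) or leaves the dish stand sideways (more than 25 mm) (z of dish_1 in the frame of dish_stand above 0.028 m or z of dish_2 in the frame of dish_stand above 0.04 m or z of dish_3 in the frame of dish_stand above 0.052 m or z of dish_4 in the frame of dish_stand above 0.064 m or horizontal distance between any of dish_1, dish_2, dish_3, dish_4 and dish_stand above 0.025 m).
It fails at once if the wash bottle, the dropper bottle or the timer is pushed more than 30 mm or knocked over (distance of any of wash_bottle, dropper_bottle, timer from where it was at the start of the episode above 0.03 m or angle between any of wash_bottle, dropper_bottle, timer's own z axis and vertical above 0.5 rad).
Of flask_1, flask_2, flask_3 only 2 to 3 are there at a start; the rules pass over those that are not, and their reading is None.
At some moment in a run one of flask_1, flask_2, flask_3 may be knocked a few centimetres aside while the robot is not near it.
It also fails if it takes over 208 s, if anything falls off the work surface, if the arm or the gripper's body presses on something with over 40 N, if the wrist force passes 120 N, or if a joint passes its speed limit or range.

## Working session

There is one attempt and no reset: what is moved stays moved. The work goes in short steps, Python scripts to look and compute and a shell command to move; the robot and the scene stay as the last step left them, time stands still between calls to the robot, and variables do not carry over. Pictures are saved under pics/ and viewed, at most 14 in all, crops included, and the job is handed in when it is done.

```bash
mkdir -p pics
cat > h.py <<'E'
from rig import *
import numpy as np, cv2
from scipy.spatial.transform import Rotation as R
def cam(n):
    c=read_camera(n); return c
def save(c,f,crop=None,s=1):
    im=c["frame"][:,:,::-1]
    if crop: x0,y0,x1,y1=crop; im=im[y0:y1,x0:x1]
    if s!=1: im=cv2.resize(im,None,fx=s,fy=s,interpolation=cv2.INTER_CUBIC)
    cv2.imwrite("pics/"+f,im)
def ray(c,u,v,z):
    K=c["intrinsics"];T=c["T"]
    d=T[:3,:3]@np.linalg.solve(K,[u,v,1.0]);o=T[:3,3]
    return o+d*(z-o[2])/d[2]
def cloud(c):
    K=c["intrinsics"];T=c["T"];d=c["depth"]
    v,u=np.mgrid[:480,:640]
    p=np.stack([(u-K[0,2])/K[0,0]*d,(v-K[1,2])/K[1,1]*d,d],-1)
    return p@T[:3,:3].T+T[:3,3]
def proj(c,p):
    T=c["T"];q=T[:3,:3].T@(np.array(p)-T[:3,3]);q=c["intrinsics"]@q;return q[:2]/q[2]
E
python3 - <<'E'
from h import *
for n in("scene","top"):
    c=cam(n);save(c,n+"0.png");np.savez(n+"0.npz",**c);print(n,c["T"].round(3).tolist(),c["intrinsics"].tolist())
s=sense();print(s)
E
```

```text
scene [[-0.753, -0.41, 0.515, -0.191], [-0.658, 0.47, -0.588, 0.706], [-0.001, -0.781, -0.624, 0.914], [0.0, 0.0, 0.0, 1.0]] [[546.2182728447801, 0.0, 316.10003419741247], [0.0, 546.2182728447801, 225.4831830573218], [0.0, 0.0, 1.0]]
top [[-0.015, -0.991, 0.131, 0.377], [-1.0, 0.013, -0.011, -0.098], [0.009, -0.131, -0.991, 1.14], [0.0, 0.0, 0.0, 1.0]] [[433.0384438582468, 0.0, 321.62239765526743], [0.0, 433.0384438582468, 244.5297031799161], [0.0, 0.0, 1.0]]
{'clock': 0.1, 'qpos': array([-5.67743749e+01,  2.05867570e+01,  6.39342552e-01, -1.62620147e-02,
       -7.01350830e+01, -1.65062227e+01]), 'joint_velocities': array([-1.31877285e-02, -1.25304585e-01,  1.03869179e-01,  1.11435363e-04,
       -4.65462259e-02, -2.91495507e-02]), 'joint_efforts': array([-2.79118685e-03, -5.84764731e+01,  2.94108367e+01,  6.95459917e+00,
       -3.19263374e-03,  2.78875163e-06]), 'eef_pos': array([ 0.19412572, -0.6463084 ,  0.40387072]), 'tool_rot': array([ 1.79916559e+02, -8.78289318e-03, -1.63286128e+02]), 'force': array([ 0.2742888 , -0.51410584,  0.62014262]), 'torque': array([0.00854626, 0.01244849, 0.03392535]), 'grip_force': 0.0, 'gripper_width': 0.08507018491504523}
```

View pics/scene0.png

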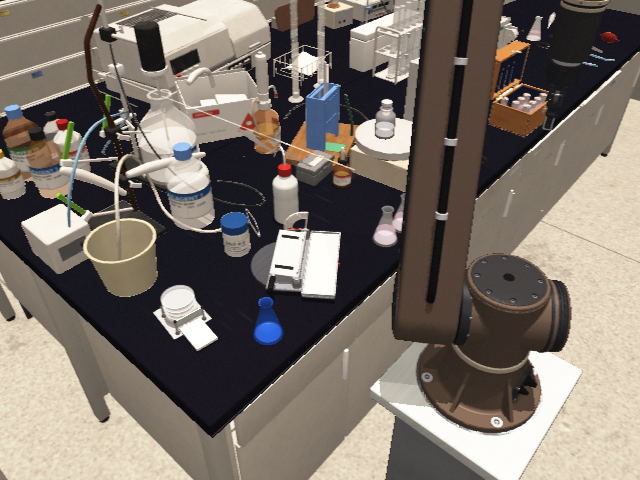

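View pics/top0.png

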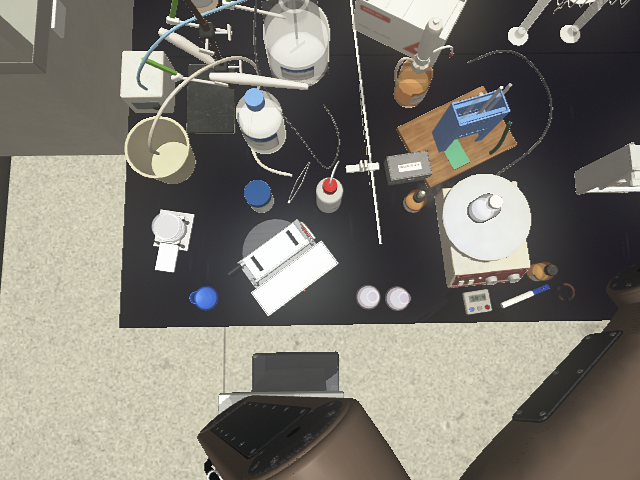

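Scene/top views: dish stand at top (172,228), its plate sticking out towards the robot at (167,257). The viewing stand is swivelled, with its rest at (278,252) and shelf at (295,278). Two pink flasks are at (368,297) and (398,298); the blue flask at (205,298) is a decoy, as flasks must have pink contents. The screen's near end is at about (380,243), with the timer at (477,300). I'll confirm in enlarged crops.

Run:
```python
from h import *
c=dict(np.load("top0.npz"))
save(c,"t_crop.png",(140,190,440,330),2.66)
s=dict(np.load("scene0.npz"))
a=s["frame"][:,:,::-1]
save(s,"s_crop.png",(140,190,420,360),2.8)
```

```text
(no output)
```

View pics/t_crop.png

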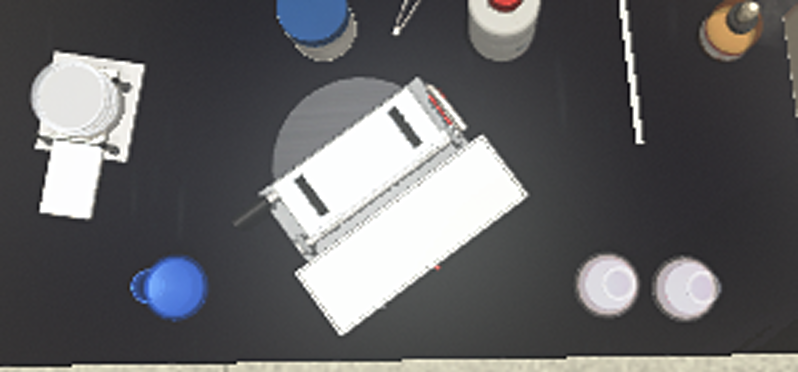

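View pics/s_crop.png

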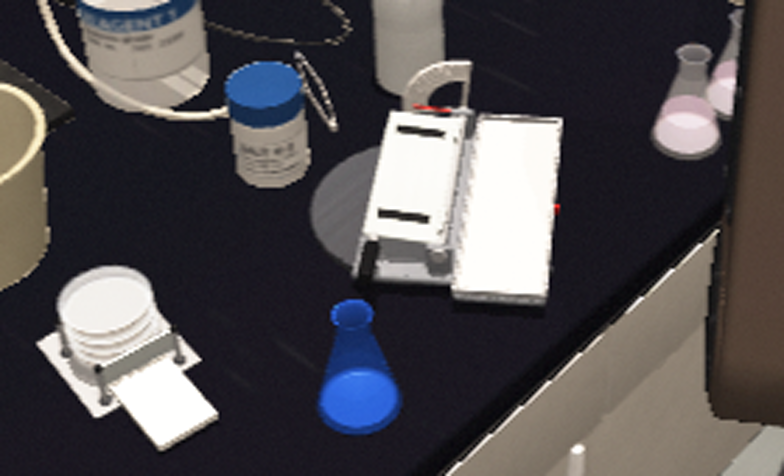

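Run:
```python
from h import *
c=dict(np.load("top0.npz"));P=cloud(c);hsv=cv2.cvtColor(c["frame"],cv2.COLOR_RGB2HSV)
s=dict(np.load("scene0.npz"));Ps=cloud(s)
def reg(m,box,z,name):
    mm=np.zeros((480,640),np.uint8);x0,y0,x1,y1=box;mm[y0:y1,x0:x1]=m[y0:y1,x0:x1]
    n,l,st,ce=cv2.connectedComponentsWithStats(mm.astype(np.uint8))
    for i in range(1,n):
        if st[i,4]<60: continue
        ys,xs=np.where(l==i);cn=cv2.findContours((l==i).astype(np.uint8),0,2)[0][0]
        w=np.array([ray(c,*p[0],z)[:2] for p in cn.astype(float)]).astype(np.float32)
        r=cv2.minAreaRect(w);zz=np.median(P[ys,xs,2]);print(name,ce[i].round(1),st[i,4],"rect",np.round(r[0],4),np.round(r[1],4),round(r[2],2),"zmed",round(float(zz),4))
# heights maps
wh=(hsv[...,1]<40)&(hsv[...,2]>200)
reg(wh&(P[...,2]>0.006)&(P[...,2]<0.018),(150,230,190,280),0.013,"plate")
reg(wh&(P[...,2]>0.012)&(P[...,2]<0.033),(240,210,345,325),0.024,"shelf")
reg(wh&(P[...,2]>0.05),(150,205,200,245),0.063,"dish")
# rest plane
m=wh&(P[...,2]>0.036)&(P[...,2]<0.2);m[:, :232]=0;m[:,315:]=0;m[:215]=0;m[290:]=0
p=P[m];ce=p.mean(0);u,sv,vt=np.linalg.svd(p-ce,full_matrices=False);print("rest pts",len(p),ce.round(4),"n",vt[2].round(3),"sv",(sv/len(p)**.5).round(4),"dir",vt[0].round(3),"tilt",np.degrees(np.arccos(abs(vt[2][2]))))
reg(m,(232,215,315,290),ce[2],"rest")
# flasks base
for (a,b) in((368,297),(398,298)):
    print("flask px",ray(c,a,b,0.05).round(3), P[b-6:b+7,a-6:a+7,2].round(2)[::3,::3].tolist())
b=(hsv[...,2]<70)
k=P[b&(P[...,2]>0.04)&(P[...,2]<0.2)&(np.mgrid[:480,:640][1]<275)&(np.mgrid[:480,:640][1]>225)&(np.mgrid[:480,:640][0]>240)&(np.mgrid[:480,:640][0]<300)]
print("knob",len(k),k.mean(0) if len(k) else 0)
r=((hsv[...,0]<8)|(hsv[...,0]>172))&(hsv[...,1]>120)&(hsv[...,2]>120);r[:200]=0;r[330:]=0;r[:,420:]=0
ys,xs=np.where(r);print([(int(x),int(y),P[y,x].round(3).tolist()) for x,y in zip(xs,ys) if 230<x<345 and y>210])
```

```text
plate [166.2 257. ] 518 rect [0.4985 0.2961] [0.0495 0.072 ] 80.44 zmed 0.0121
shelf [293.3 276.9] 2717 rect [ 0.4438 -0.0353] [0.0854 0.2249] 36.03 zmed 0.02
shelf [247.5 272.5] 63 rect [0.4548 0.0826] [0.0365 0.0121] 35.47 zmed 0.0191
dish [166.4 225.9] 623 rect [0.5709 0.28  ] [0.0677 0.0715] 70.29 zmed 0.0624
rest pts 1569 [0.5051 0.0078 0.0481] n [-0.066 -0.003  0.998] sv [0.0478 0.0199 0.0065] dir [-0.571  0.82  -0.035] tilt 3.8094921900331804
rest [274.8 251.8] 1528 rect [0.5035 0.0112] [0.0674 0.1729] 36.07 zmed 0.0472
flask px [ 0.387 -0.223  0.05 ] [[0.04, 0.06, 0.07, 0.1, 0.1], [0.05, 0.07, 0.03, 0.03, 0.03], [0.05, 0.07, 0.03, 0.03, 0.03], [0.05, 0.06, 0.1, 0.03, 0.09], [0.03, 0.05, 0.06, 0.06, 0.05]]
flask px [ 0.383 -0.298  0.05 ] [[0.04, 0.05, 0.06, 0.07, 0.1], [0.04, 0.06, 0.08, 0.03, 0.04], [0.05, 0.07, 0.1, 0.03, 0.03], [0.04, 0.06, 0.08, 0.03, 0.03], [0.03, 0.05, 0.06, 0.07, 0.06]]
knob 34 [0.45813583 0.11491372 0.05151929]
[(301, 226, [0.57, -0.057, 0.046]), (302, 227, [0.567, -0.06, 0.047]), (303, 228, [0.565, -0.062, 0.046]), (304, 230, [0.559, -0.065, 0.047]), (305, 231, [0.557, -0.067, 0.047]), (306, 232, [0.554, -0.07, 0.044]), (307, 234, [0.549, -0.072, 0.045]), (308, 235, [0.547, -0.075, 0.043]), (309, 236, [0.544, -0.077, 0.046]), (304, 290, [0.407, -0.063, 0.021])]
```

Run:
```python
from h import *
out=[]
for f,b,k in(("top0",(225,205,350,325),3.2),("scene0",(235,205,350,310),3.4)):
    c=dict(np.load(f+".npz"));x0,y0,x1,y1=b
    im=c["frame"][y0:y1,x0:x1,::-1].astype(float)/255
    im=(np.clip(im**0.45,0,1)*255).astype(np.uint8)
    im=cv2.resize(im,(400,400 if 0 else int(400*im.shape[0]/im.shape[1])),interpolation=cv2.INTER_CUBIC)
    out.append(cv2.copyMakeBorder(im,0,400-im.shape[0],0,0,0))
    a=c["frame"].astype(int);m=(a[...,0]-a[...,1:].max(2)>18);m[:y0]=0;m[y1:]=0;m[:,:x0]=0;m[:,x1:]=0
    P=cloud(c);ys,xs=np.where(m);print(f,[(int(x),int(y),a[y,x].tolist(),P[y,x].round(3).tolist()) for x,y in zip(xs,ys)])
cv2.imwrite("pics/mark.png",np.hstack(out))
```

```text
top0 [(304, 223, [102, 83, 80], [0.574, -0.066, 0.065]), (305, 223, [92, 66, 67], [0.587, -0.066, -0.003]), (305, 224, [120, 89, 86], [0.569, -0.068, 0.08]), (301, 225, [146, 120, 116], [0.577, -0.056, 0.021]), (306, 225, [136, 77, 76], [0.58, -0.069, 0.0]), (301, 226, [255, 137, 130], [0.57, -0.057, 0.046]), (302, 226, [159, 90, 85], [0.57, -0.06, 0.044]), (306, 226, [229, 158, 147], [0.562, -0.071, 0.088]), (307, 226, [111, 74, 74], [0.578, -0.072, 0.0]), (302, 227, [255, 102, 98], [0.567, -0.06, 0.047]), (303, 227, [149, 86, 83], [0.566, -0.062, 0.051]), (302, 228, [142, 97, 96], [0.569, -0.059, 0.018]), (303, 228, [201, 83, 80], [0.565, -0.062, 0.046]), (303, 229, [157, 96, 95], [0.562, -0.062, 0.048]), (304, 229, [136, 86, 83], [0.562, -0.065, 0.045]), (304, 230, [255, 123, 114], [0.559, -0.065, 0.047]), (305, 230, [176, 106, 100], [0.56, -0.067, 0.043]), (305, 231, [188, 81, 79], [0.557, -0.067, 0.047]), (306, 231, [123, 95, 92], [0.557, -0.07, 0.042]), (305, 232, [140, 95, 94], [0.559, -0.067, 0.019]), (306, 232, [210, 86, 83], [0.554, -0.07, 0.044]), (306, 233, [150, 92, 91],
[... 1790 characters left out ...]
[177, 57, 51], [0.555, -0.071, 0.043]), (298, 229, [217, 64, 57], [0.554, -0.074, 0.042]), (299, 229, [244, 81, 72], [0.55, -0.074, 0.044]), (300, 229, [243, 111, 104], [0.549, -0.077, 0.043]), (301, 229, [210, 176, 172], [0.544, -0.075, 0.047]), (337, 263, [246, 224, 218], [0.411, -0.056, 0.024]), (338, 263, [243, 68, 60], [0.41, -0.06, 0.022]), (339, 263, [224, 45, 43], [0.412, -0.066, 0.017]), (338, 264, [131, 27, 26], [0.412, -0.062, 0.016]), (339, 264, [131, 32, 31], [0.408, -0.061, 0.019]), (338, 265, [108, 22, 19], [0.409, -0.059, 0.017]), (339, 265, [94, 21, 24], [0.409, -0.062, 0.014]), (338, 266, [81, 30, 29], [0.411, -0.061, 0.011]), (339, 266, [57, 22, 25], [0.41, -0.063, 0.01])]
```

View pics/mark.png

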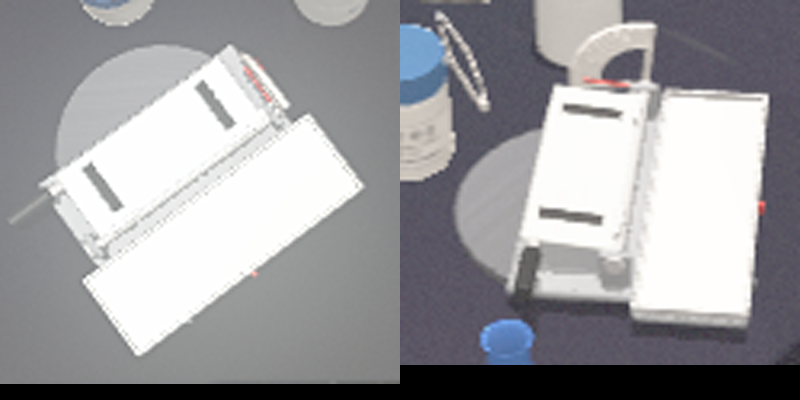

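Run:
```python
from h import *
c=dict(np.load("top0.npz"));print(c["frame"][301:309,280:290].tolist());P=cloud(c);print(ray(c,284.4,305,0.003))
s=dict(np.load("scene0.npz"));print(s["frame"][282:291,333:342].tolist());print(ray(s,337.6,286,0.003))
# rest plane, pixel-level: along frame axes
yaw=np.radians(36);ex=np.array([np.cos(yaw),np.sin(yaw)]);ey=np.array([-ex[1],ex[0]])
sh=np.array([.4438,-.0353])
for n,Q,f in(("t",P,c["frame"]),("s",cloud(s),s["frame"])):
    q=Q[...,:2]-sh;a=q@ex;b=q@ey;z=Q[...,2]
    for lo in np.arange(-.045,.15,.01):
        m=(a>lo)&(a<lo+.01)&(abs(b)<.03)&(z>-.01)&(z<.2)
        print(n,round(lo+.005,3),m.sum(),z[m].mean().round(4) if m.any() else'',end=' | ')
    print()
```

```text
[[[253, 254, 253], [253, 254, 253], [253, 254, 254], [254, 254, 254], [255, 255, 255], [255, 255, 255], [227, 226, 218], [255, 255, 255], [139, 139, 136], [74, 76, 75]], [[253, 254, 253], [253, 254, 254], [254, 254, 254], [255, 255, 255], [217, 220, 212], [253, 253, 251], [248, 248, 246], [121, 122, 120], [74, 75, 75], [77, 79, 79]], [[254, 254, 254], [254, 254, 254], [255, 255, 255], [242, 243, 237], [255, 255, 255], [153, 154, 149], [83, 84, 84], [73, 75, 75], [77, 79, 78], [79, 81, 81]], [[255, 255, 255], [255, 255, 255], [254, 254, 249], [255, 255, 255], [147, 147, 144], [75, 76, 75], [73, 75, 75], [78, 80, 79], [79, 81, 81], [79, 81, 80]], [[216, 220, 217], [252, 252, 249], [246, 246, 244], [149, 151, 149], [138, 138, 141], [85, 86, 86], [76, 78, 78], [79, 81, 80], [79, 81, 80], [79, 80, 80]], [[255, 255, 255], [152, 153, 148], [80, 82, 81], [72, 74, 73], [75, 77, 77], [77, 78, 78], [78, 80, 80], [78, 79, 80], [79, 80, 80], [78, 81, 81]], [[138, 138, 135], [72, 73, 74], [74, 75, 75], [75, 77, 77], [77, 78, 78], [77, 79, 78], [78, 80, 79], [79, 80, 80], [78, 79, 79], [79, 80, 80]
[... 1513 characters left out ...]
 t -0.01 91 0.0199 | t 0.0 87 0.0193 | t 0.01 94 0.0197 | t 0.02 86 0.0198 | t 0.03 89 0.021 | t 0.04 120 0.0268 | t 0.05 92 0.0449 | t 0.06 91 0.0454 | t 0.07 94 0.0466 | t 0.08 89 0.0474 | t 0.09 98 0.0486 | t 0.1 94 0.0495 | t 0.11 38 0.049 | t 0.12 71 0.0122 | t 0.13 89 0.0094 | t 0.14 84 0.0092 | t 0.15 84 0.0094 | 
s -0.04 78 0.0146 | s -0.03 67 0.0202 | s -0.02 65 0.0199 | s -0.01 71 0.0204 | s 0.0 69 0.02 | s 0.01 68 0.0198 | s 0.02 71 0.02 | s 0.03 71 0.0214 | s 0.04 77 0.0234 | s 0.05 84 0.0409 | s 0.06 69 0.0457 | s 0.07 69 0.0467 | s 0.08 68 0.0473 | s 0.09 71 0.0488 | s 0.1 73 0.0497 | s 0.11 41 0.0499 | s 0.12 34 0.0118 | s 0.13 69 0.0098 | s 0.14 69 0.0095 | s 0.15 66 0.0094 |
```

The pictures show the rest nearly level (about 5.5°) and the stand turned to about 36°. The pointer is at top (304,290), and a grey tongue tip peeks out from under the shelf at (284,305), so the foot yaw is about 11°. I'll measure the flasks and plan the knob grasp.

```bash
cat >> h.py <<'E'
def plan(*steps):
    """steps: (grasp xyz, yaw deg of closing dir, extra world rotvec deg) -> tool deltas, each from previous"""
    s=sense();p=s["eef_pos"];r=R.from_euler("xyz",s["tool_rot"],degrees=True)
    print("now grasp",(p+r.apply([0,0,.155])).round(4),"rpy",s["tool_rot"].round(1),"q",s["qpos"].round(0),"F",s["force"].round(1),"t",round(s["clock"],2),"w",round(s["gripper_width"],4))
    for g,y,*e in steps:
        best=None
        for k in(90,-90):
            t=R.from_euler("xyz",[180,0,y+k],degrees=True)
            if e: t=R.from_rotvec(np.radians(e[0]))*t
            d=(r.inv()*t).as_rotvec(degrees=True)
            if best is None or np.linalg.norm(d)<np.linalg.norm(best[1]): best=(t,d)
        t=best[0]; q=np.array(g)-t.apply([0,0,.155])
        dl=r.inv().apply(q-p);print("->",np.round(g,4),"d",dl.round(4),"rot",best[1].round(2),"rows",max(np.linalg.norm(dl)/.0625,np.linalg.norm(best[1])/10.7).round(1))
        p,r=q,t
E
python3 - <<'E'
from h import *
plan(((.42,-.2,.24),-143+90),((.462,.117,.15),36),((.462,.117,.048),36))
c=dict(np.load("top0.npz"));hsv=cv2.cvtColor(c["frame"],cv2.COLOR_RGB2HSV)
b=(hsv[...,0]>100)&(hsv[...,0]<125)&(hsv[...,1]>150);P=cloud(c)
m=b.copy();m[:280]=0;m[:,250:]=0;print("blue",P[m].mean(0))
for x0 in(352,383):
    sub=c["frame"][280:315,x0:x0+32].astype(int);mm=(sub.sum(2)>330).astype(np.uint8)
    cn=max(cv2.findContours(mm,0,2)[0],key=cv2.contourArea);(u,v),rr=cv2.minEnclosingCircle(cn)
    print("flask",u+x0,v+280,rr,ray(c,u+x0,v+280,.005))
E
```

```text
now grasp [ 0.194  -0.6461  0.2489] rpy [ 179.9   -0.  -163.3] q [-57.  21.   1.  -0. -70. -17.] F [ 0.3 -0.5  0.6] t 0.1 w 0.0851
-> [ 0.42 -0.2   0.24] d [-0.3447  0.3625  0.0093] rot [ 8.000e-02  1.000e-02 -2.029e+01] rows 8.0
-> [0.462 0.117 0.15 ] d [-0.2243  0.2279  0.09  ] rot [  0.   0. -89.] rows 8.3
-> [0.462 0.117 0.048] d [-0.    -0.     0.102] rot [0. 0. 0.] rows 1.6
blue [0.39075754 0.18175888 0.0517431 ]
flask 367.4163179397583 296.92677879333496 11.984521865844727 [ 0.38730208 -0.2270771   0.005     ]
flask 398.0 297.9166660308838 12.048901557922363 [ 0.38357685 -0.30678     0.005     ]
```

```bash
python3 -m inch '-0.17 0.18 0 0 0 0;-0.17 0.18 0 0 0 0;-0.17 0.18 0 0 0 0;-0.17 0.18 0 0 0 0;-0.17 0.18 0 0 0 0' 0.085
python3 -m inch '-0.17 0.18 0 0 0 0;-0.17 0.18 0 0 0 0;-0.17 0.18 0 0 0 0;-0.17 0.18 0 0 0 0;-0.17 0.18 0 0 0 0'
python3 - <<'E'
from h import *
plan(((.45,.08,.15),36),((.462,.117,.15),36),((.462,.117,.048),36))
E
```

```text
clock: 0.72
eef_pos: [0.3065, -0.4222, 0.4051]
tool_rot: [-180.0, 0.1, -163.0]
force: [-0.1, -0.5, 1.3]
gripper_width: 0.0849
grip_force: 0.0
clock: 1.35
eef_pos: [0.4177, -0.2013, 0.4047]
tool_rot: [180.0, 0.0, -163.0]
force: [-0.3, -0.6, 0.8]
gripper_width: 0.0847
grip_force: 0.0
now grasp [ 0.4178 -0.2013  0.2497] rpy [ 180.    0. -163.] q [ -1.   0. -25.  -0. -65. -72.] F [-0.3 -0.6  0.8] t 1.35 w 0.0847
-> [0.45 0.08 0.15] d [-0.1131  0.2596  0.0998] rot [1.0e-02 1.0e-02 7.1e+01] rows 6.6
-> [0.462 0.117 0.15 ] d [0.0229 0.0315 0.    ] rot [0. 0. 0.] rows 0.6
-> [0.462 0.117 0.048] d [ 0.    -0.     0.102] rot [0. 0. 0.] rows 1.6
```

```bash
python3 - <<'E'
s=open("h.py").read()
s=s.replace("""            if best is None or np.linalg.norm(d)<np.linalg.norm(best[1]): best=(t,d)""","""            q1=np.degrees(np.arctan2(g[1],g[0])+np.arcsin(.192/np.hypot(g[0],g[1])))
            q6=abs((y+k+90-q1+180)%360-180)
            if best is None or q6<best[2]: best=(t,d,q6)""")
open("h.py","w").write(s)
from h import *
plan(((.45,.08,.18),36),((.462,.117,.048),36))
E
python3 -m inch '-0.11 0.26 0.07 0 0 0;-0.11 0.26 0.07 0 0 0;-0.11 0.26 0.07 0 0 0;-0.11 0.26 0.07 0 0 0;-0.11 0.26 0.07 0 0 0'
python3 -m inch '0 0 0 0 0 -54;0 0 0 0 0 -54;0 0 0 0 0 -54;0 0 0 0 0 -54;0 0 0 0 0 -54'
python3 -m inch '0 0 0 0 0 -55;0 0 0 0 0 -55;0 0 0 0 0 -55;0 0 0 0 0 -55;0 0 0 0 0 -55'
python3 - <<'E'
from h import *
plan(((.462,.117,.12),36),((.462,.117,.048),36))
for n in("top","scene"):
    c=cam(n);np.savez(n+"1.npz",**c)
t=dict(np.load("top1.npz"));save(t,"top1.png")
E
```

```text
now grasp [ 0.4178 -0.2013  0.2497] rpy [ 180.    0. -163.] q [ -1.   0. -25.  -0. -65. -72.] F [-0.3 -0.6  0.8] t 1.35 w 0.0847
-> [0.45 0.08 0.18] d [-0.1131  0.2596  0.0698] rot [-2.00e-02  2.00e-02 -1.09e+02] rows 10.2
-> [0.462 0.117 0.048] d [-0.0229 -0.0315  0.132 ] rot [0. 0. 0.] rows 2.2
clock: 1.98
eef_pos: [0.447, 0.078, 0.334]
tool_rot: [-180.0, -0.0, -163.3]
force: [1.1, -0.6, -0.2]
gripper_width: 0.0849
grip_force: 0.0
clock: 2.6
eef_pos: [0.4472, 0.0756, 0.3345]
tool_rot: [180.0, -0.0, -109.3]
force: [0.3, 0.5, 0.0]
gripper_width: 0.0849
grip_force: 0.0
clock: 3.22
eef_pos: [0.4472, 0.0756, 0.3344]
tool_rot: [180.0, -0.0, -55.6]
force: [-0.6, 0.6, 0.5]
gripper_width: 0.0848
grip_force: 0.0
now grasp [0.4471 0.0755 0.1794] rpy [180.   -0.  -55.6] q [ 35.   3. -32.   0. -55.  -0.] F [-0.6  0.6  0.5] t 3.23 w 0.0848
-> [0.462 0.117 0.12 ] d [-0.0258 -0.0357  0.0594] rot [ 0.04 -0.   -1.59] rows 1.2
-> [0.462 0.117 0.048] d [-0.    -0.     0.072] rot [0. 0. 0.] rows 1.2
```

View pics/top1.png

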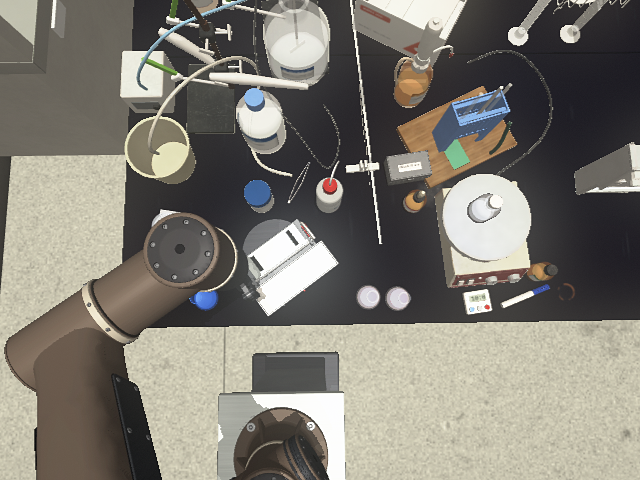

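The picture shows only the two pink flasks, (368,297) and (398,298), now that the right side is clear; the arm hovers by the knob. I'll descend and grip it.

```bash
python3 -m inch '-0.026 -0.036 0.06 0 0 -1.6;-0.026 -0.036 0.06 0 0 -1.6' 0.06
python3 -m inch '0 0 0.07 0 0 0;0 0 0.07 0 0 0;0 0 0.07 0 0 0'
python3 -m inch '0 0 0 0 0 0;0 0 0 0 0 0;0 0 0 0 0 0;0 0 0 0 0 0;0 0 0 0 0 0' 0
python3 - <<'E'
from h import *
plan()
c=cam("scene");np.savez("scene1.npz",**c);save(c,"grip.png",(200,170,360,320),3)
E
```

```text
clock: 3.58
eef_pos: [0.462, 0.1184, 0.2721]
tool_rot: [179.8, 0.0, -54.5]
force: [0.4, -0.4, 0.6]
gripper_width: 0.0601
grip_force: 0.0
clock: 3.95
eef_pos: [0.4624, 0.1183, 0.2055]
tool_rot: [179.9, -0.0, -54.3]
force: [0.0, -0.1, 0.2]
gripper_width: 0.0597
grip_force: 0.0
clock: 4.58
eef_pos: [0.462, 0.1184, 0.2056]
tool_rot: [-180.0, -0.0, -54.3]
force: [-2.1, -1.2, 6.4]
gripper_width: 0.0119
grip_force: 58.5
now grasp [0.4621 0.1185 0.0506] rpy [-180.    -0.   -54.3] q [ 38.  16. -38.   0. -36.  -2.] F [-2.1 -1.2  6.4] t 4.58 w 0.0119
```

View pics/grip.png

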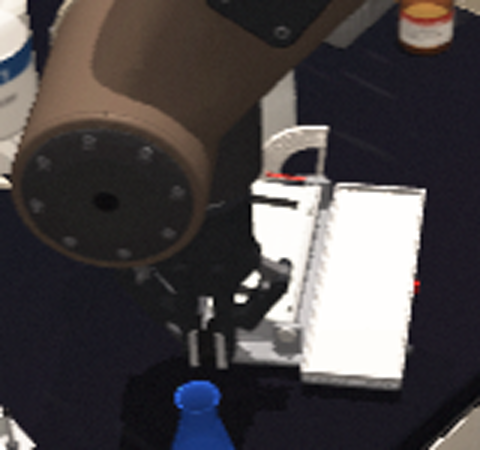

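The fingers hold the knob (crop (210,340)). Swivel -25° about the foot centre next.

```bash
cat >> h.py <<'E'
def arc(center,axis,angs):
    s=sense();p=s["eef_pos"];r=R.from_euler("xyz",s["tool_rot"],degrees=True)
    for a in angs:
        w=R.from_rotvec(np.radians(a)*np.array(axis));q=np.array(center)+w.apply(p-center)
        print(a,r.inv().apply(q-p).round(4),(r.inv()*w*r).as_rotvec(degrees=True).round(2))
E
python3 - <<'E'
from h import *
arc([.514,.0158,.2],[0,0,1],[-5,-10,-15,-20,-25])
E
```

```text
-5 [ 0.002  -0.0098  0.    ] [-0.  0.  5.]
-10 [ 0.0048 -0.0195  0.    ] [-0.    0.01 10.  ]
-15 [ 0.0085 -0.0288  0.    ] [-0.0e+00  1.0e-02  1.5e+01]
-20 [ 0.0129 -0.0378  0.    ] [-0.e+00  1.e-02  2.e+01]
-25 [ 0.0181 -0.0464  0.    ] [-0.0e+00  2.0e-02  2.5e+01]
```

```bash
python3 -m inch '0.002 -0.0098 0 0 0 5;0.0048 -0.0195 0 0 0 10;0.0085 -0.0288 0 0 0 15;0.0129 -0.0378 0 0 0 20;0.0181 -0.0464 0 0 0 25'
python3 -m inch '0 0 0 0 0 0;0 0 0 0 0 0'
python3 - <<'E'
from h import *
plan()
c=cam("scene");np.savez("scene1.npz",**c)
t=cam("top");np.savez("top1.npz",**t)
o=[]
for q,b in((c,(270,205,370,305)),(t,(230,230,330,330))):
    x0,y0,x1,y1=b;im=q["frame"][y0:y1,x0:x1,::-1].astype(float)/255
    o.append(cv2.resize((im**.5*255).astype(np.uint8),(400,400),interpolation=cv2.INTER_CUBIC))
    a=q["frame"].astype(int);m=(a[...,0]-a[...,1:].max(2)>25);P=cloud(q);ys,xs=np.where(m[y0:y1,x0:x1])
    print([(int(x+x0),int(y+y0),P[y+y0,x+x0].round(3).tolist()) for x,y in zip(xs,ys)])
cv2.imwrite("pics/mark2.png",np.hstack(o))
E
```

```text
clock: 5.25
eef_pos: [0.5101, 0.1301, 0.2053]
tool_rot: [179.9, -0.1, -79.4]
force: [-2.2, -6.2, 6.9]
gripper_width: 0.0121
grip_force: 58.4
clock: 5.5
eef_pos: [0.5105, 0.1301, 0.2054]
tool_rot: [-180.0, -0.1, -79.3]
force: [2.8, -7.1, 4.2]
gripper_width: 0.0116
grip_force: 58.4
now grasp [0.5105 0.1299 0.0504] rpy [-1.80e+02 -1.00e-01 -7.93e+01] q [ 36.  19. -32.   0. -39. -25.] F [ 2.8 -7.1  4.2] t 5.5 w 0.0116
[(303, 230, [0.54, -0.078, 0.044]), (304, 230, [0.537, -0.079, 0.045]), (305, 230, [0.534, -0.079, 0.047]), (306, 230, [0.533, -0.081, 0.046]), (304, 231, [0.537, -0.078, 0.042]), (305, 231, [0.532, -0.076, 0.046]), (306, 231, [0.531, -0.079, 0.045]), (307, 231, [0.532, -0.084, 0.041]), (308, 231, [0.528, -0.083, 0.044]), (306, 232, [0.532, -0.08, 0.04]), (307, 232, [0.524, -0.075, 0.048]), (308, 232, [0.527, -0.082, 0.042]), (309, 232, [0.522, -0.08, 0.046]), (308, 233, [0.528, -0.083, 0.037]), (309, 233, [0.521, -0.079, 0.043]), (310, 233, [0.518, -0.079, 0.045]), (311, 233, [0.515, -0.081, 0.046]), (312, 233, [0.518, -0.087, 0.04]), (310, 234, [0.522, -0.084, 0.036]), (3
[... 2151 characters left out ...]
047]), (312, 253, [0.503, -0.084, 0.016]), (284, 298, [0.388, -0.011, 0.025]), (283, 299, [0.385, -0.008, 0.019]), (284, 299, [0.385, -0.011, 0.015]), (278, 300, [0.383, 0.006, 0.005]), (279, 300, [0.383, 0.003, 0.01]), (283, 300, [0.383, -0.007, 0.007]), (278, 301, [0.38, 0.005, 0.007]), (279, 301, [0.38, 0.003, 0.011]), (278, 302, [0.378, 0.005, 0.009]), (279, 302, [0.378, 0.003, 0.008]), (278, 303, [0.375, 0.005, 0.01]), (279, 303, [0.375, 0.003, 0.009]), (278, 304, [0.372, 0.005, 0.011]), (279, 304, [0.372, 0.003, 0.01]), (280, 304, [0.372, -0.0, 0.013]), (278, 305, [0.37, 0.005, 0.009]), (279, 305, [0.37, 0.003, 0.008]), (280, 305, [0.37, 0.0, 0.009]), (278, 306, [0.367, 0.006, 0.007])]
```

View pics/mark2.png

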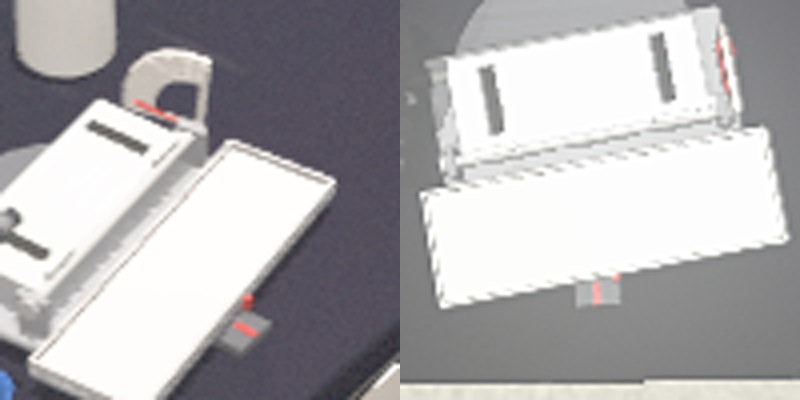

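The picture shows the red mark on the grey tongue at (597,290) in the right half, with the pointer at (617,275) still to its right. So a few more degrees clockwise. Computing that.

```bash
cat >> h.py <<'E'
def shelf(c,box=(225,240,350,325)):
    hsv=cv2.cvtColor(c["frame"],cv2.COLOR_RGB2HSV);P=cloud(c)
    m=((hsv[...,1]<40)&(hsv[...,2]>200)&(P[...,2]>.012)&(P[...,2]<.033)).astype(np.uint8)
    k=np.zeros_like(m);x0,y0,x1,y1=box;k[y0:y1,x0:x1]=1;m=cv2.morphologyEx(m*k,cv2.MORPH_OPEN,np.ones((5,5)))
    cn=max(cv2.findContours(m,0,2)[0],key=cv2.contourArea)
    w=np.array([ray(c,*p[0].astype(float),.024)[:2] for p in cn]).astype(np.float32)
    r=cv2.minAreaRect(w);b=cv2.boxPoints(r);e=max((b[1]-b[0],b[2]-b[1]),key=np.linalg.norm)
    e=e*np.sign(e[1]);yaw=np.degrees(np.arctan2(-e[0],e[1]))
    return np.array(r[0]),yaw,r[1]
E
python3 - <<'E'
from h import *
for f in("top0","top1"):
    c=dict(np.load(f+".npz"));s,y,d=shelf(c);e=np.array([np.cos(np.radians(y)),np.sin(np.radians(y))]);C=s+.087*e
    print(f,s,y,d,"centre",C)
    for m in((.375,.0042),(.385,-.0095)): print(np.degrees(np.arctan2(C[1]-m[1],C[0]-m[0])))
arc([*C,.2],[0,0,1],[-5,-6,-7])
E
```

```text
top0 [ 0.44095418 -0.0372003 ] 36.027878 (0.07855071872472763, 0.2242177128791809) centre [0.51131377 0.01397125]
4.1000677315953356
10.526477097717674
top1 [ 0.42290592 -0.00433834] 10.020795 (0.07178979367017746, 0.22158239781856537) centre [0.5085787  0.01080015]
2.8286941791909594
9.328606020192105
-5 [ 0.0025 -0.0101  0.    ] [-0.01  0.    5.  ]
-6 [ 0.0032 -0.0121  0.    ] [-0.01  0.    6.  ]
-7 [ 0.0038 -0.0141  0.    ] [-0.01  0.    7.  ]
```

```bash
python3 -m inch '0.0016 -0.006 0 0 0 3;0.0034 -0.0129 0 0 0 6.4;0.0034 -0.0129 0 0 0 6.4;0.0034 -0.0129 0 0 0 6.4'
python3 - <<'E'
from h import *
plan()
t=cam("top");np.savez("top1.npz",**t);s,y,d=shelf(t);print(s,y,d)
P=cloud(t);a=t["frame"].astype(int);m=(a[...,0]-a[...,1:].max(2)>25);ys,xs=np.where(m[290:310,260:300])
print([(int(x+260),int(y+290),P[y+290,x+260].round(3).tolist()) for x,y in zip(xs,ys)])
c=cam("scene");o=[]
for q,b in((c,(290,250,350,310)),(t,(250,260,310,320))):
    x0,y0,x1,y1=b;o.append(cv2.resize(q["frame"][y0:y1,x0:x1,::-1],(400,400),interpolation=cv2.INTER_CUBIC))
cv2.imwrite("pics/mark3.png",np.hstack(o))
E
```

```text
clock: 6.1
eef_pos: [0.5237, 0.1294, 0.2054]
tool_rot: [-180.0, -0.0, -85.7]
force: [0.9, -5.1, 3.7]
gripper_width: 0.0119
grip_force: 58.7
now grasp [0.5238 0.1293 0.0504] rpy [-180.    -0.   -85.7] q [ 35.  20. -30.   0. -39. -30.] F [ 0.9 -5.1  3.7] t 6.1 w 0.0119
[0.42276198 0.00716008] 3.6064425 (0.07427120953798294, 0.2235853672027588)
[(277, 299, [0.385, 0.007, 0.023]), (278, 299, [0.385, 0.005, 0.018]), (277, 300, [0.383, 0.008, 0.007]), (278, 300, [0.383, 0.004, 0.02]), (279, 300, [0.383, 0.003, 0.009]), (278, 301, [0.38, 0.005, 0.008]), (279, 301, [0.38, 0.003, 0.009]), (278, 302, [0.378, 0.005, 0.014]), (279, 302, [0.378, 0.002, 0.012]), (278, 303, [0.375, 0.005, 0.01]), (279, 303, [0.375, 0.003, 0.01]), (280, 303, [0.375, 0.0, 0.008]), (278, 304, [0.372, 0.006, 0.006]), (279, 304, [0.372, 0.003, 0.007]), (280, 304, [0.372, 0.0, 0.009]), (278, 305, [0.37, 0.005, 0.008]), (279, 305, [0.37, 0.003, 0.011]), (280, 305, [0.37, -0.0, 0.012]), (278, 306, [0.367, 0.006, 0.006])]
```

View pics/mark3.png

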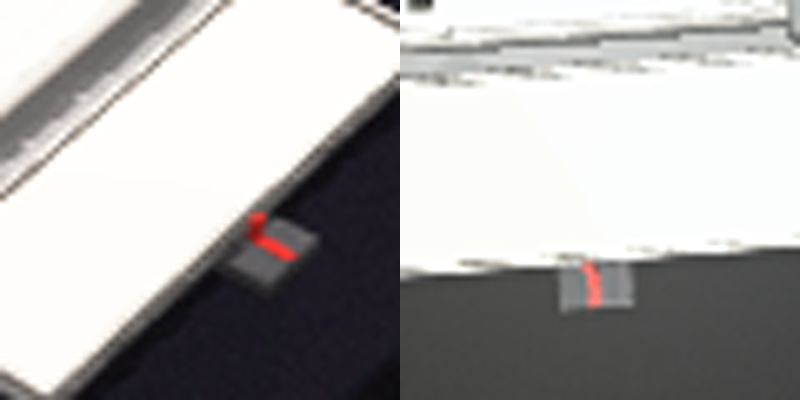

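The picture shows the pointer at the mark: right half, pointer (590,268) on strip (597,290), about 1° off, well within tolerance. Next, the plate.

```bash
python3 -m inch '0 0 0 0 0 0;0 0 0 0 0 0;0 0 -0.05 0 0 0;0 0 -0.12 0 0 0' 0.06
python3 - <<'E'
from h import *
c=dict(np.load("top0.npz"));s=dict(np.load("scene0.npz"))
hs=cv2.cvtColor(c["frame"],cv2.COLOR_RGB2HSV)
P=cloud(c)
m=((hs[...,2]>200)&(hs[...,1]<40)).astype(np.uint8);m[:246]=0;m[285:]=0;m[:,:150]=0;m[:,190:]=0
cn=max(cv2.findContours(m,0,2)[0],key=cv2.contourArea);w=np.array([ray(c,*p[0].astype(float),.013)[:2] for p in cn]).astype(np.float32)
r=cv2.minAreaRect(w);print(r);print(cv2.boxPoints(r))
# same in scene: whole protruding plate
hs=cv2.cvtColor(s["frame"],cv2.COLOR_RGB2HSV);m=((hs[...,2]>200)&(hs[...,1]<40)).astype(np.uint8);m[:312]=0;m[355:]=0;m[:,:175]=0;m[:,225:]=0
cn=max(cv2.findContours(m,0,2)[0],key=cv2.contourArea);w=np.array([ray(s,*p[0].astype(float),.013)[:2] for p in cn]).astype(np.float32)
r=cv2.minAreaRect(w);print(r);print(cv2.boxPoints(r))
# top-dish centre in both views at z=.061
plan(((.485,.299,.12),80),((.485,.299,.015),80))
E
```

```text
clock: 6.7
eef_pos: [0.5231, 0.13, 0.3174]
tool_rot: [179.8, -0.1, -85.6]
force: [2.0, 1.1, -0.4]
gripper_width: 0.06
grip_force: 0.0
((0.4965406358242035, 0.28368860483169556), (0.07361796498298645, 0.07175914943218231), 81.08635711669922)
[[0.455391   0.25288355]
 [0.5262835  0.24176478]
 [0.5376903  0.31449366]
 [0.46679777 0.32561243]]
((0.5032707452774048, 0.2966581881046295), (0.08734359592199326, 0.07822737842798233), 83.77324676513672)
[[0.459651   0.25748646]
 [0.5374169  0.24900162]
 [0.5468905  0.3358299 ]
 [0.46912462 0.34431475]]
now grasp [0.5227 0.1298 0.1624] rpy [ 1.798e+02 -1.000e-01 -8.560e+01] q [ 35.  12. -23.  -0. -55. -30.] F [ 2.   1.1 -0.4] t 6.7 w 0.06
-> [0.485 0.299 0.12 ] d [-0.1714  0.025   0.0422] rot [ 2.000e-01  4.000e-02 -7.564e+01] rows 7.1
-> [0.485 0.299 0.015] d [ 0.    -0.     0.105] rot [0. 0. 0.] rows 1.7
```

```bash
python3 -m inch '-0.17 0.025 0.02 0 0 0;-0.17 0.025 0.02 0 0 0;-0.17 0.025 0.02 0 0 0;-0.17 0.025 0.02 0 0 0'  0.075
python3 -m inch '0 0 0 0 0 -53;0 0 0 0 0 -53;0 0 0 0 0 -53;0 0 0 0 0 -53;0 0 0 0 0 -53'
python3 -m inch '0 0 0 0 0 -22.6;0 0 0 0 0 -22.6;0 0 0 0 0 -22.6'
python3 - <<'E'
from h import *
plan(((.485,.299,.05),80),((.485,.299,.018),80))
E
```

```text
clock: 7.2
eef_pos: [0.4848, 0.3006, 0.2967]
tool_rot: [180.0, 0.0, -85.4]
force: [-0.2, -0.4, 1.1]
gripper_width: 0.0748
grip_force: 0.0
clock: 7.82
eef_pos: [0.4858, 0.297, 0.2973]
tool_rot: [-180.0, 0.0, -32.3]
force: [-1.0, 0.3, -0.1]
gripper_width: 0.0748
grip_force: 0.0
clock: 8.2
eef_pos: [0.4858, 0.2971, 0.2973]
tool_rot: [-180.0, 0.0, -10.1]
force: [-0.0, 0.2, -0.5]
gripper_width: 0.0748
grip_force: 0.0
now grasp [0.4858 0.2971 0.1423] rpy [-180.     0.   -10.1] q [ 51.  16. -21.  -0. -53.  29.] F [-0.   0.2 -0.5] t 8.2 w 0.0748
-> [0.485 0.299 0.05 ] d [-0.0011 -0.0018  0.0923] rot [-0.01  0.   -0.09] rows 1.5
-> [0.485 0.299 0.018] d [ 0.    -0.     0.032] rot [0. 0. 0.] rows 0.5
```

```bash
python3 -m inch '-0.001 -0.002 0.09 0 0 0;-0.001 -0.002 0.09 0 0 0;-0.001 -0.002 0.126 0 0 0;-0.001 -0.002 0.126 0 0 0' 0.07
python3 -m inch '0 0 0 0 0 0;0 0 0 0 0 0;0 0 0 0 0 0;0 0 0 0 0 0;0 0 0 0 0 0' 0
python3 - <<'E'
from h import *
plan()
c=cam("scene");np.savez("scene1.npz",**c);save(c,"pl.png",(110,220,260,370),3)
E
```

```text
clock: 8.7
eef_pos: [0.4844, 0.2987, 0.169]
tool_rot: [179.7, 0.2, -10.3]
force: [-0.6, -1.0, 0.7]
gripper_width: 0.0697
grip_force: 0.0
clock: 9.32
eef_pos: [0.4854, 0.3, 0.1723]
tool_rot: [-179.9, -0.1, -10.0]
force: [-1.6, -1.6, 8.3]
gripper_width: 0.0485
grip_force: 63.9
now grasp [0.4856 0.3002 0.0173] rpy [-1.799e+02 -1.000e-01 -1.000e+01] q [ 51.  25. -28.   0. -37.  29.] F [-1.6 -1.6  8.3] t 9.32 w 0.0485
```

View pics/pl.png

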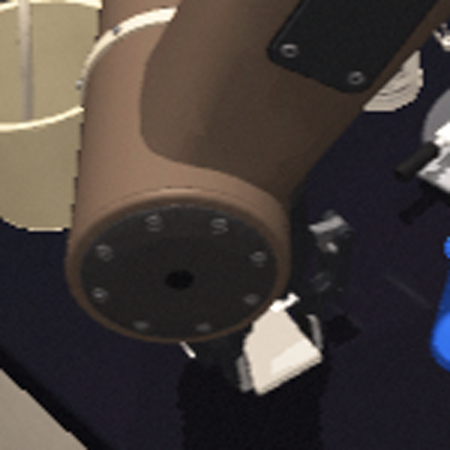

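The plate end is gripped (crop (285,355)). Draw it out slowly along tool -x.

```bash
python3 -m inch '-0.005 0 -0.0015 0 0 0;-0.012 0 -0.0015 0 0 0;-0.02 0 -0.0015 0 0 0;-0.028 0 -0.0015 0 0 0;-0.036 0 -0.0015 0 0 0'
python3 -m inch '-0.008 0 0 0 0 0;-0.016 0 0 0 0 0;-0.024 0 0 0 0 0;-0.032 0 0 0 0 0;-0.04 0 0 0 0 0'
python3 -m inch '-0.008 0 0 0 0 0;-0.016 0 0 0 0 0;-0.024 0 0 0 0 0;-0.034 0 0 0 0 0;-0.034 0 0 0 0 0'
python3 - <<'E'
from h import *
plan()
c=cam("scene");np.savez("scene1.npz",**c);save(c,"pl2.png",(110,220,260,370),3)
E
```

```text
clock: 10.0
eef_pos: [0.449, 0.3062, 0.1728]
tool_rot: [-180.0, -0.0, -10.0]
force: [3.3, -0.3, 0.6]
gripper_width: 0.048
grip_force: 63.2
clock: 10.62
eef_pos: [0.4095, 0.313, 0.1726]
tool_rot: [180.0, 0.0, -10.1]
force: [0.3, 0.3, -0.1]
gripper_width: 0.0483
grip_force: 63.1
clock: 11.25
eef_pos: [0.376, 0.319, 0.1727]
tool_rot: [180.0, 0.0, -10.0]
force: [-0.5, -1.0, -2.5]
gripper_width: 0.0484
grip_force: 62.9
now grasp [0.376  0.3189 0.0177] rpy [180.   0. -10.] q [ 63.  20. -38.  -0. -32.  17.] F [-0.5 -1.  -2.5] t 11.25 w 0.0484
```

View pics/pl2.png

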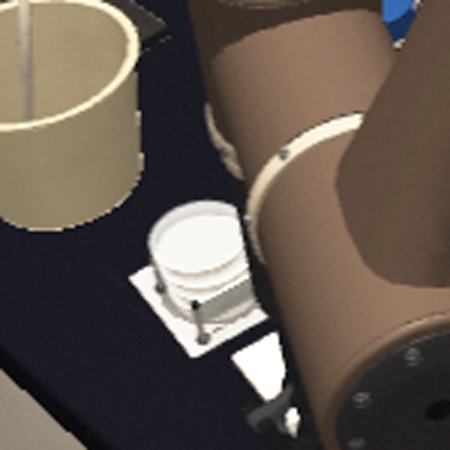

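The dishes have sunk as a column onto the foot, and the plate is clear ahead of the stand ((265,370) in the crop). Set it down and regrip at its middle.

```bash
python3 -m inch '0 0 0.003 0 0 0;0 0 0.003 0 0 0'
python3 -m inch '0 0 0 0 0 0;0 0 0 0 0 0;0 0 0 0 0 0' 0.066
python3 -m inch '0.025 0 0 0 0 0;0.053 0 0 0 0 0;0.053 0 0 0 0 0' 
python3 -m inch '0 0 0 0 0 0;0 0 0 0 0 0;0 0 0 0 0 0;0 0 0 0 0 0' 0
python3 -m inch '0 0 -0.02 0 0 0;0 0 -0.06 0 0 0;0 0 -0.11 0 0 0;0 0 -0.11 0 0 0'
python3 - <<'E'
from h import *
plan()
for n in("scene","top"):
    c=cam(n);np.savez(n+"2.npz",**c)
s=dict(np.load("scene2.npz"));save(s,"pl3.png",(100,180,340,360),3)
E
```

```text
clock: 11.55
eef_pos: [0.3769, 0.3193, 0.1708]
tool_rot: [-180.0, -0.0, -10.0]
force: [-6.7, -1.5, 16.2]
gripper_width: 0.0482
grip_force: 73.5
clock: 11.92
eef_pos: [0.3769, 0.3189, 0.1695]
tool_rot: [180.0, 0.0, -10.1]
force: [0.2, -0.2, 0.3]
gripper_width: 0.0661
grip_force: 0.0
clock: 12.3
eef_pos: [0.4302, 0.3095, 0.1694]
tool_rot: [-180.0, -0.0, -10.2]
force: [-0.7, -0.4, -0.6]
gripper_width: 0.0662
grip_force: 0.0
clock: 12.8
eef_pos: [0.4291, 0.3102, 0.1709]
tool_rot: [-179.9, -0.1, -10.0]
force: [4.0, -2.8, 8.6]
gripper_width: 0.0484
grip_force: 67.0
clock: 13.3
eef_pos: [0.4289, 0.3107, 0.2833]
tool_rot: [-179.7, -0.2, -10.0]
force: [0.2, 0.0, -2.5]
gripper_width: 0.0482
grip_force: 63.3
now grasp [0.4296 0.3116 0.1283] rpy [-179.7   -0.2  -10. ] q [ 57.  13. -27.   0. -49.  23.] F [ 0.2  0.  -2.5] t 13.3 w 0.0482
```

View pics/pl3.png

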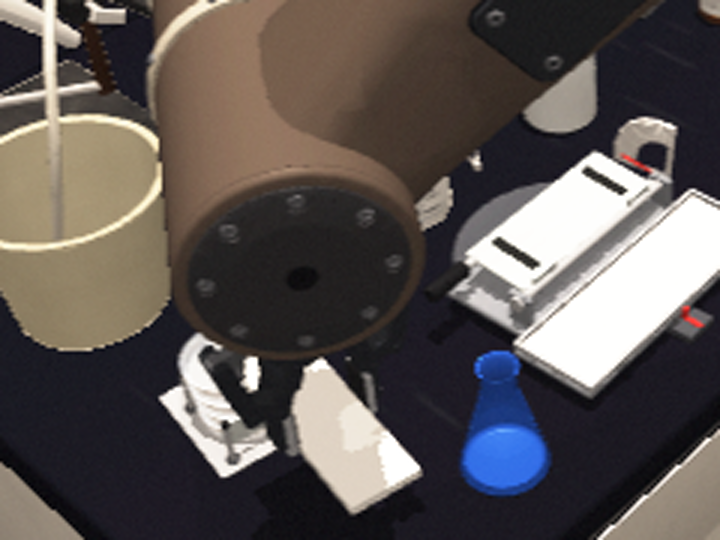

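Run:
```python
from h import *
s=dict(np.load("scene2.npz"));t=dict(np.load("top2.npz"))
a,b=ray(s,217.7,351,.1224),ray(s,240,336.7,.1224);print("end",a,b,(a+b)/2,np.linalg.norm(a-b))
g=np.array([.4296,.3116]);print("dist from grasp to end",np.linalg.norm(((a+b)/2)[:2]-g))
sh,y,d=shelf(t);print("shelf",sh,y,d)
P=cloud(t);hs=cv2.cvtColor(t["frame"],cv2.COLOR_RGB2HSV);wh=(hs[...,1]<40)&(hs[...,2]>200)
yr=np.radians(y);ex=np.array([np.cos(yr),np.sin(yr)]);ey=np.array([-ex[1],ex[0]])
q=P[...,:2]-sh;A=q@ex;B=q@ey;Z=P[...,2]
for n,PP in(("t",P),("s",cloud(s))):
    q=PP[...,:2]-sh;A=q@ex;B=q@ey;Z=PP[...,2]
    m=(A>.065)&(A<.105)&(abs(B)<.07)&(Z>.035)&(Z<.07)
    c=np.linalg.lstsq(np.c_[A[m],B[m],np.ones(m.sum())],Z[m],rcond=None)[0];print(n,m.sum(),"slope",c,"z at .08",c@[.08,0,1])
    # shelf extents: edges
    m=(Z>.017)&(Z<.023)&(abs(B)<.09)&(abs(A)<.06);print("shelf floor A range",np.percentile(A[m],[0.5,99.5]));
    m=(Z>.017)&(Z<.03)&(abs(B)<.14)&(abs(A)<.03);print("B range",np.percentile(B[m],[0.3,99.7]))
    m=(Z>.04)&(Z<.07)&(abs(B)<.07)&(A>.03)&(A<.15);print("rest A range",np.percentile(A[m],[0.5,99.5]))
    m=(Z>.04)&(Z<.07)&(abs(B)<.1)&(A>.06)&(A<.1);print("rest B range",np.percentile(B[m],[0.5,99.5]))
```

```text
end [0.3572282  0.35058526 0.1224    ] [0.3513025  0.30166927 0.1224    ] [0.35426535 0.32612726 0.1224    ] 0.049273600305694734
dist from grasp to end 0.07672255695327614
shelf [0.42276797 0.00706563] 3.6064467 (0.07427120208740234, 0.22377462685108185)
t 869 slope [0.07935807 0.00323345 0.04026784] z at .08 0.04661648819361205
shelf floor A range [-0.03570615  0.04899221]
B range [-0.11255855  0.11265432]
rest A range [0.04768557 0.11462389]
rest B range [-0.09255885  0.07971409]
s 694 slope [0.09362887 0.00223413 0.03946052] z at .08 0.04695083445549385
shelf floor A range [-0.0357917   0.05927807]
B range [-0.1144975   0.11485198]
rest A range [0.04885739 0.11809154]
rest B range [-0.09796537  0.08552648]
```

Run:
```python
from h import *
y=np.radians(3.6);ex=np.array([np.cos(y),np.sin(y),0]);ey=np.array([-np.sin(y),np.cos(y),0]);ez=np.array([0,0,1])
hinge=np.array([.42277,.00707,.042])+.051*ex;t=np.radians(5)
rx=np.cos(t)*ex+np.sin(t)*ez;rz=-np.sin(t)*ex+np.cos(t)*ez
seat=hinge+.029*rx+.003*rz
g=seat+.003*rx+(.0159)*rz;print(seat,g)
up=g+ [0,0,.12]
plan((up,3.6),(g+.02*rz,3.6,-5*ey),(g,3.6,-5*ey))
```

```text
[0.50224105 0.01206989 0.0475161 ] [0.5038407  0.01217054 0.06361706]
now grasp [0.428  0.3096 0.1246] rpy [-180.    0.  -10.] q [ 57.  14. -27.  -0. -49.  23.] F [-0.3 -0.2 -3.1] t 13.4 w 0.0477
-> [0.5038 0.0122 0.1836] d [ 0.1265  0.2795 -0.0592] rot [-1.000e-02  4.000e-02  7.636e+01] rows 7.1
-> [0.5021 0.0121 0.0835] d [-0.      0.0153  0.1007] rot [5. 0. 0.] rows 1.6
-> [0.5038 0.0122 0.0636] d [ 0.   -0.    0.02] rot [0. 0. 0.] rows 0.3
```

```bash
python3 -m inch '0 0 -0.06 0 0 0;0.06 0.1 -0.06 0 0 0;0.1265 0.2795 -0.06 0 0 0;0.1265 0.2795 -0.06 0 0 0;0.1265 0.2795 -0.06 0 0 0'
python3 -m inch '0 0 0 0 0 40;0 0 0 0 0 40;0 0 0 0 0 40;0 0 0 0 0 40;0 0 0 0 0 40'
python3 -m inch '0 0 0 0 0 36.4;0 0 0 0 0 36.4;0 0 0 0 0 36.4;0 0 0 0 0 36.4;0 0 0 0 0 36.4'
python3 - <<'E'
from h import *
y=np.radians(3.6);ey=np.array([-np.sin(y),np.cos(y),0])
g=np.array([.5038,.0122,.0636]);rz=np.array([-.087,-.005,.996])
plan((g+.02*rz,3.6,-5*ey),(g,3.6,-5*ey))
c=cam("scene");np.savez("scene3.npz",**c);save(c,"over.png",(180,120,380,300),3)
E
```

```text
clock: 14.02
eef_pos: [0.4915, 0.0665, 0.3379]
tool_rot: [179.9, 0.2, -10.0]
force: [0.3, 0.2, -2.7]
gripper_width: 0.0484
grip_force: 63.8
clock: 14.65
eef_pos: [0.4915, 0.0683, 0.3379]
tool_rot: [179.8, 0.1, -50.0]
force: [0.4, -0.1, -2.4]
gripper_width: 0.0484
grip_force: 63.8
clock: 15.28
eef_pos: [0.4918, 0.0684, 0.3387]
tool_rot: [179.9, -0.0, -86.3]
force: [0.4, 0.8, -2.5]
gripper_width: 0.0482
grip_force: 63.8
now grasp [0.4916 0.0683 0.1837] rpy [179.9  -0.  -86.3] q [ 31.   7. -27.  -0. -56. -27.] F [ 0.4  0.8 -2.5] t 15.28 w 0.0482
-> [0.5021 0.0121 0.0835] d [0.0567 0.0068 0.1009] rot [ 5.1  -0.03  0.15] rows 1.9
-> [0.5038 0.0122 0.0636] d [ 0.   -0.    0.02] rot [0. 0. 0.] rows 0.3
```

View pics/over.png

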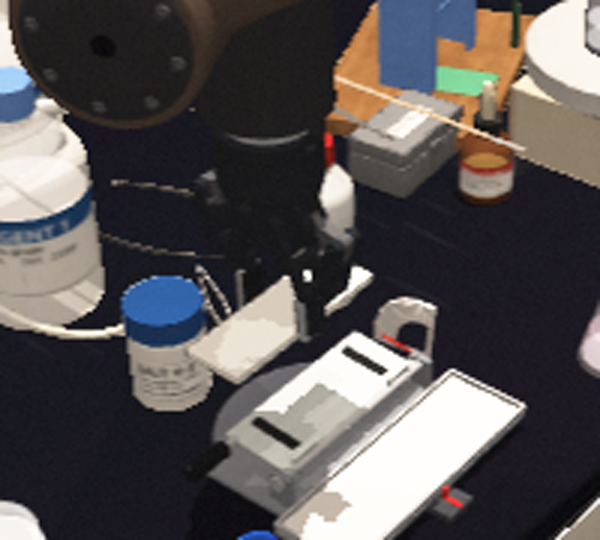

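The picture shows the plate held level and crosswise above the rest, just to its left. Align, then lower.

```bash
python3 -m inch '0.057 0.007 0.02 5.1 0 0;0.057 0.007 0.06 5.1 0 0;0.057 0.007 0.09 5.1 0 0;0.057 0.007 0.1 5.1 0 0;0.057 0.007 0.1 5.1 0 0'
python3 - <<'E'
from h import *
y=np.radians(3.6);ey=np.array([-np.sin(y),np.cos(y),0])
g=np.array([.5038,.0122,.0636])
plan((g,3.6,-5*ey))
c=cam("scene");np.savez("scene3.npz",**c);save(c,"over2.png",(220,180,340,290),5)
E
```

```text
clock: 15.95
eef_pos: [0.4889, 0.0112, 0.2395]
tool_rot: [-175.0, -0.0, -86.3]
force: [1.3, 0.5, -2.7]
gripper_width: 0.0483
grip_force: 63.8
now grasp [0.5025 0.0119 0.0851] rpy [-175.    -0.   -86.3] q [ 25.  12. -38.   3. -35. -24.] F [ 1.3  0.5 -2.7] t 15.95 w 0.0483
-> [0.5038 0.0122 0.0636] d [-0.0001  0.0004  0.0215] rot [-0.04 -0.04  0.05] rows 0.3
```

View pics/over2.png

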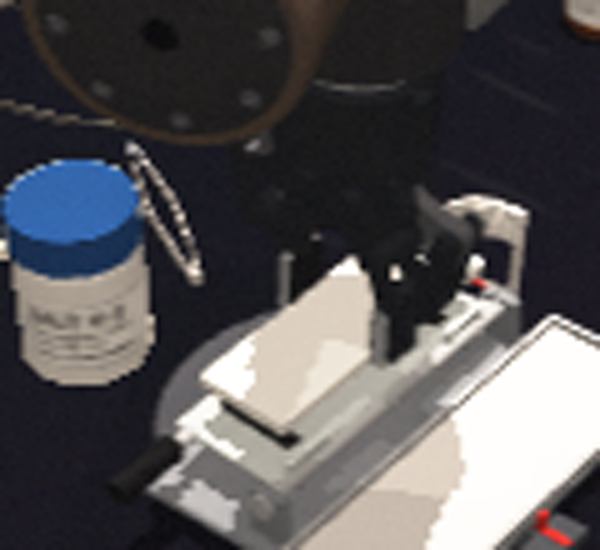

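Plate sits just above and parallel to the rest, lugs ahead of it. Lower it.

```bash
python3 -m inch '0 0 0.01 0 0 0;0 0 0.016 0 0 0;0 0 0.02 0 0 0;0 0 0.02 0 0 0'
python3 -c 'from h import *;plan()'
```

```text
clock: 16.5
eef_pos: [0.4905, 0.0111, 0.2195]
tool_rot: [-174.9, -0.0, -86.5]
force: [0.8, -0.5, -2.3]
gripper_width: 0.0481
grip_force: 63.8
now grasp [0.5041 0.0119 0.0651] rpy [-174.9   -0.   -86.5] q [ 25.  14. -39.   4. -32. -24.] F [ 0.8 -0.5 -2.3] t 16.5 w 0.0481
```

```bash
python3 -m inch '0 0 0.001 0 0 0;0 0 0.002 0 0 0;0 0 0.002 0 0 0'
python3 -m inch '0 0 0.001 0 0 0;0 0 0.001 0 0 0'
```

```text
clock: 16.88
eef_pos: [0.4908, 0.0112, 0.2179]
tool_rot: [-174.9, 0.0, -86.4]
force: [-0.5, -0.2, -2.2]
gripper_width: 0.0483
grip_force: 64.1
clock: 17.12
eef_pos: [0.4908, 0.0112, 0.2177]
tool_rot: [-174.9, -0.0, -86.4]
force: [-4.6, 0.9, 10.1]
gripper_width: 0.0482
grip_force: 70.1
```

```bash
python3 -m inch '0 0 0 0 0 0;0 0 0 0 0 0;0 0 -0.02 0 0 0;0 0 -0.06 0 0 0;0 0 -0.1 0 0 0' 0.07
python3 - <<'E'
from h import *
y=np.radians(3.6);ex=np.array([np.cos(y),np.sin(y),0]);ey=np.array([-np.sin(y),np.cos(y),0])
k=np.array([.42277,.00707,0])+.1058*ex+.114*ey;k[2]=.046;print(k)
plan(((k[0],k[1],.13),3.6,-5*ey),(k,3.6,-5*ey))
for n in("top","scene"):
    c=cam(n);np.savez(n+"3.npz",**c)
s=dict(np.load("scene3.npz"));t=dict(np.load("top3.npz"))
save(s,"laid.png",(220,180,340,290),5)
E
```

```text
clock: 17.75
eef_pos: [0.4818, 0.0105, 0.3173]
tool_rot: [-174.9, -0.0, -86.5]
force: [1.4, 1.1, -0.7]
gripper_width: 0.0703
grip_force: 0.0
[0.52120311 0.12748828 0.046     ]
now grasp [0.4954 0.0113 0.1629] rpy [-174.9   -0.   -86.5] q [ 26.   5. -33.   3. -47. -24.] F [ 1.4  1.1 -0.7] t 17.75 w 0.0703
-> [0.5212 0.1275 0.13  ] d [-0.1143 -0.0301  0.0356] rot [-0.06 -0.02 -0.05] rows 2.0
-> [0.5212 0.1275 0.046 ] d [0.     0.0073 0.0837] rot [0. 0. 0.] rows 1.3
```

View pics/laid.png

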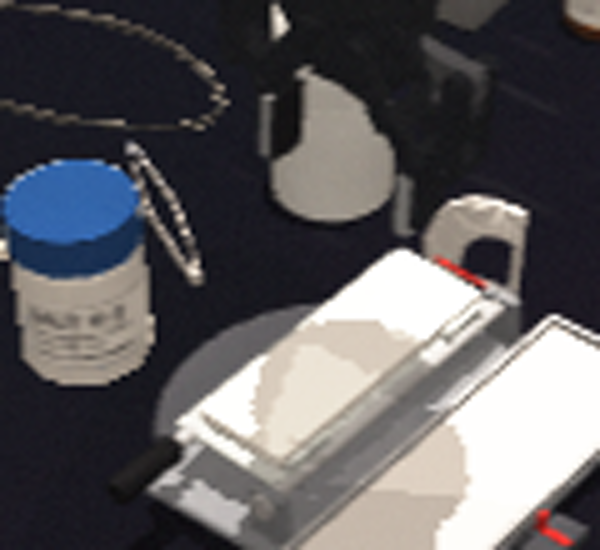

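The plate lies flat on the rest behind the lugs, crop (330,400). That was my 15th picture, one over the limit of 14, so from here I work from numbers only. Next: grip the knob and tilt.

```bash
python3 -m inch '-0.114 -0.03 0.035 0 0 0;-0.114 -0.03 0.035 0 0 0;-0.114 -0.03 0.035 0 0 0' 0.05
python3 -m inch '0 0.0035 0.04 0 0 0;0 0.0073 0.084 0 0 0;0 0.0073 0.084 0 0 0'
python3 -m inch '0 0 0 0 0 0;0 0 0 0 0 0;0 0 0 0 0 0;0 0 0 0 0 0' 0
python3 - <<'E'
from h import *
plan()
y=3.6*np.pi/180;ex=np.array([np.cos(y),np.sin(y),0]);ey=np.array([-np.sin(y),np.cos(y),0])
h=np.array([.42277,.00707,.042])+.051*ex+.112*ey
arc(h,-ey,[8,16,24,32,40])
t=dict(np.load("top3.npz"));P=cloud(t);q=P-h;A=q@ex;B=q@ey+.112;Z=P[...,2]
m=(A>.012)&(A<.05)&(abs(B)<.06)&(Z>.05)&(Z<.075);print(np.linalg.lstsq(np.c_[A[m],B[m],np.ones(m.sum())],Z[m],rcond=None)[0],m.sum())
E
```

```text
clock: 18.23
eef_pos: [0.5083, 0.1293, 0.2825]
tool_rot: [-175.0, -0.1, -86.3]
force: [-0.1, -0.1, 0.1]
gripper_width: 0.05
grip_force: 0.0
clock: 18.6
eef_pos: [0.5066, 0.125, 0.1971]
tool_rot: [-175.2, -0.2, -86.5]
force: [-0.1, 0.5, 1.0]
gripper_width: 0.05
grip_force: 0.0
clock: 19.1
eef_pos: [0.5088, 0.1268, 0.2016]
tool_rot: [-174.7, 0.1, -86.4]
force: [0.5, -1.8, 6.0]
gripper_width: 0.012
grip_force: 58.6
now grasp [0.523  0.128  0.0472] rpy [-1.747e+02  1.000e-01 -8.640e+01] q [ 36.  18. -37.   6. -31. -38.] F [ 0.5 -1.8  6. ] t 19.1 w 0.012
8 [-0.      0.0221 -0.0064] [ 8.   -0.   -0.01]
16 [ 0.      0.0449 -0.0097] [ 1.6e+01 -1.0e-02 -2.0e-02]
24 [ 0.      0.068  -0.0097] [ 2.4e+01 -1.0e-02 -4.0e-02]
32 [ 0.      0.0908 -0.0066] [ 3.2e+01 -1.0e-02 -5.0e-02]
40 [ 0.      0.1129 -0.0003] [ 4.e+01 -2.e-02 -6.e-02]
[0.07482215 0.003264   0.05466168] 211
```

```bash
python3 -m inch '0 0.011 -0.0036 4 0 0;0 0.0221 -0.0064 8 0 0;0 0.0334 -0.0084 12 0 0;0 0.0449 -0.0097 16 0 0;0 0.0449 -0.0097 16 0 0'
python3 - <<'E'
from h import *
plan()
y=3.6*np.pi/180;ex=np.array([np.cos(y),np.sin(y),0]);ey=np.array([-np.sin(y),np.cos(y),0])
h=np.array([.42277,.00707,.042])+.051*ex+.112*ey
arc(h,-ey,[6,12,18,24,25])
t=cam("top");P=cloud(t);q=P-h;A=q@ex;B=q@ey+.112;Z=P[...,2]
for lo in np.arange(0,.07,.01):
    m=(A>lo)&(A<lo+.01)&(abs(B)<.06)&(Z>.03)&(Z<.13);print(round(lo+.005,3),m.sum(),np.median(Z[m]).round(4),end=" | ")
E
```

```text
clock: 19.73
eef_pos: [0.5079, 0.1224, 0.2141]
tool_rot: [-162.0, -1.4, -87.7]
force: [-44.4, -23.8, -8.9]
gripper_width: 0.0121
grip_force: 157.3
now grasp [0.556  0.1207 0.0667] rpy [-162.    -1.4  -87.7] q [ 22.  13. -58.  75.  -7. -93.] F [-44.4 -23.8  -8.9] t 19.73 w 0.0121
6 [ 0.0005  0.0163 -0.0088] [ 6.   -0.08  0.18]
12 [ 0.0009  0.0334 -0.0159] [11.99 -0.16  0.36]
18 [ 0.0013  0.0511 -0.0211] [17.99 -0.24  0.54]
24 [ 0.0017  0.0694 -0.0245] [23.99 -0.32  0.72]
25 [ 0.0017  0.0724 -0.0249] [24.99 -0.34  0.75]
0.005 150 0.06 | 0.015 201 0.0628 | 0.025 196 0.0672 | 0.035 188 0.0688 | 0.045 169 0.0698 | 0.055 110 0.0704 | 0.065 75 0.0688 | 0.075 23 0.0687 |
```

The wrist neared its singularity (q5≈-7°), so tilting the tool towards the robot isn't possible here. I'll release and use another way.

```bash
python3 -m inch '0 0 0 0 0 0;0 0 0 0 0 0' 0.05
python3 - <<'E'
from h import *
plan()
E
```

```text
clock: 20.02
eef_pos: [0.5183, 0.1297, 0.2237]
tool_rot: [-160.7, -0.7, -86.9]
force: [0.4, 0.1, 0.6]
gripper_width: 0.0474
grip_force: 0.0
now grasp [0.5695 0.1305 0.0774] rpy [-160.7   -0.7  -86.9] q [ 22.  13. -57.  75.  -7. -93.] F [0.4 0.1 0.6] t 20.02 w 0.0474
```

```bash
python3 -m inch '0 0 -0.015 0 0 0;0 0 -0.03 0 0 0;0 0 -0.045 0 0 0;0 0 -0.06 0 0 0;0 0 -0.06 0 0 0'
python3 - <<'E'
from h import *
y=3.6*np.pi/180;ey=np.array([-np.sin(y),np.cos(y),0])
plan(((.52,.13,.18),3.6),)
E
```

```text
clock: 20.65
eef_pos: [0.4983, 0.1308, 0.2815]
tool_rot: [-160.6, -0.6, -86.8]
force: [-0.3, 0.3, 0.5]
gripper_width: 0.0497
grip_force: 0.0
now grasp [0.5498 0.1322 0.1353] rpy [-160.6   -0.6  -86.8] q [ 38.   7. -49.  32. -21. -63.] F [-0.3  0.3  0.5] t 20.65 w 0.0497
-> [0.52 0.13 0.18] d [ 0.0026 -0.0381 -0.0433] rot [-19.39  -0.65  -0.28] rows 1.8
```

```bash
python3 -m inch '0.0026 -0.02 -0.03 -10 0 0;0.0026 -0.038 -0.043 -19.4 0 0;0.0026 -0.038 -0.043 -19.4 0 0;0.0026 -0.038 -0.043 -19.4 0 0'
python3 - <<'E'
from h import *
plan()
y=3.6*np.pi/180;ex=np.array([np.cos(y),np.sin(y),0]);ey=np.array([-np.sin(y),np.cos(y),0])
h=np.array([.42277,.00707,0])+.051*ex
for n in("top","scene"):
    t=cam(n);np.savez(n+"4.npz",**t)
    if n=="top": print("shelf",shelf(t))
    P=cloud(t);q=P-h;A=q@ex;B=q@ey;Z=P[...,2]
    for lo in np.arange(-.01,.08,.01):
        m=(A>lo)&(A<lo+.01)&(B<.0)&(B>-.07)&(Z>.03)&(Z<.15);print(round(lo+.005,3),m.sum(),np.median(Z[m]).round(4),end=" | ")
    dk=t["frame"].max(2)<80
    m=dk&(B>.09)&(B<.135)&(A>.02)&(A<.08)&(Z>.03)&(Z<.11);print("\nknob",m.sum(),A[m].mean(),B[m].mean(),np.percentile(Z[m],[5,50,95]) if m.any() else 0)
E
```

```text
clock: 21.15
eef_pos: [0.5211, 0.1289, 0.3327]
tool_rot: [179.9, -0.7, -87.0]
force: [1.0, -0.7, 0.1]
gripper_width: 0.0496
grip_force: 0.0
now grasp [0.5209 0.1269 0.1777] rpy [179.9  -0.7 -87. ] q [ 35.  11. -23.   1. -57. -32.] F [ 1.  -0.7  0.1] t 21.15 w 0.0496
shelf (array([0.4264307, 0.0365371]), np.float32(-20.588322), (0.21106161177158356, 0.07453778386116028))
-0.005 114 0.0624 | 0.005 120 0.0676 | 0.015 113 0.0726 | 0.025 115 0.0731 | 0.035 83 0.0741 | 0.045 46 0.0718 | 0.055 13 0.072 | 0.065 0 nan | 0.075 0 nan | 
knob 0 nan nan 0
-0.005 140 0.0589 | 0.005 126 0.0661 | 0.015 111 0.071 | 0.025 91 0.0734 | 0.035 60 0.0745 | 0.045 30 0.0735 | 0.055 16 0.0731 | 0.065 0 nan | 0.075 0 nan | 
knob 2 0.04190993537443271 0.09820348567165675 [0.03135326 0.03142631 0.03149936]
  return _methods._mean(a, axis=axis, dtype=dtype,
  ret = ret.dtype.type(ret / rcount)
<stdin>:12: RuntimeWarning: Mean of empty slice.
```

The stand was dragged to yaw ≈ -20.6° (swivel about -24°). I'll re-measure plate and rest in the new frame.

```bash
cat >> h.py <<'E'
def stand(c,yaw,C=(.5096,.0125)):
    """coords relative to hinge axis: A fwd/back, B along hinge, Z"""
    y=np.radians(yaw);ex=np.array([np.cos(y),np.sin(y),0]);ey=np.array([-np.sin(y),np.cos(y),0])
    h=np.array([*C,0])-.036*ex;P=cloud(c);q=P-h;return q@ex,q@ey,P[...,2],h,ex,ey
E
python3 - <<'E'
from h import *
for n in("top4","scene4"):
    t=dict(np.load(n+".npz"));A,B,Z,h,ex,ey=stand(t,-20.6)
    m=(A>.015)&(A<.045)&(abs(B)<.06)&(Z>.05)&(Z<.15);c,r,*_=np.linalg.lstsq(np.c_[A[m],B[m],np.ones(m.sum())],Z[m],rcond=None);print(n,c,m.sum(),np.std(Z[m]-np.c_[A[m],B[m],np.ones(m.sum())]@c))
    for lo in np.arange(-.01,.09,.01):
        m=(A>lo)&(A<lo+.01)&(abs(B)<.06)&(Z>.03)&(Z<.15);print(round(lo+.005,3),m.sum(),np.median(Z[m]).round(4),end=" | ")
    for lo in np.arange(-.1,.1,.01):
        m=(B>lo)&(B<lo+.01)&(abs(A-.03)<.01)&(Z>.03)&(Z<.15);print(round(lo+.005,3),m.sum(),np.median(Z[m]).round(4) if m.any() else 0,end=" / ")
    dk=t["frame"].max(2)<90
    m=dk&(B>.095)&(B<.14)&(A>.02)&(A<.09)&(Z>.03)&(Z<.11);print("\nknob",m.sum(),np.c_[A,B,Z][0:0] if not m.any() else (A[m].mean(),B[m].mean(),np.percentile(Z[m],[5,50,95])))
    hs=cv2.cvtColor(t["frame"],cv2.COLOR_RGB2HSV)
E
```

```text
top4 [ 0.46614607 -0.00614408  0.05763368] 584 0.0023261242131828387
-0.005 84 0.0522 | 0.005 194 0.0587 | 0.015 199 0.0642 | 0.025 198 0.0692 | 0.035 202 0.0749 | 0.045 181 0.0719 | 0.055 128 0.0727 | 0.065 0 nan | 0.075 0 nan | 0.085 0 nan | -0.095 27 0.0836 / -0.085 0 0 / -0.075 34 0.0678 / -0.065 35 0.0713 / -0.055 32 0.0726 / -0.045 36 0.0721 / -0.035 32 0.0728 / -0.025 34 0.0716 / -0.015 33 0.0719 / -0.005 33 0.0727 / 0.005 34 0.0716 / 0.015 35 0.0727 / 0.025 33 0.0705 / 0.035 32 0.0707 / 0.045 34 0.0725 / 0.055 32 0.0711 / 0.065 34 0.0704 / 0.075 27 0.0688 / 0.085 1 0.0613 / 0.095 0 0 / 
knob 76 (np.float64(0.048050076866469574), np.float64(0.11174168452739719), array([0.0687361 , 0.07311846, 0.07687232]))
scene4 [ 0.50820826 -0.00170974  0.05539803] 625 0.002641311851039286
-0.005 99 0.0452 | 0.005 352 0.0549 | 0.015 213 0.0625 | 0.025 221 0.068 | 0.035 211 0.0734 | 0.045 102 0.0763 | 0.055 115 0.0732 | 0.065 4 0.0707 | 0.075 0 nan | 0.085 0 nan | -0.095 59 0.0693 / -0.085 1 0.0595 / -0.075 14 0.0688 / -0.065 35 0.0717 / -0.055 32 0.0702 / -0.045 28 0.0703 / -0.035 35 0.0714 / -0.025 35 0.071 / -0.015 34 0.0713 / -0.005 42 0.0697 / 0.005 34 0.072 / 0.015 38 0.07 / 0.025 40 0.0717 / 0.035 37 0.0702 / 0.045 39 0.0699 / 0.055 38 0.071 / 0.065 41 0.0716 / 0.075 47 0.0659 / 0.085 8 0.0597 / 0.095 0 0 / 
knob 95 (np.float64(0.04830365659203922), np.float64(0.11366830442521153), array([0.06517535, 0.07098521, 0.07693734]))
  return _methods._mean(a, axis=axis, dtype=dtype,
  ret = ret.dtype.type(ret / rcount)
```

Plate still lies seated against the lugs and centred; rest tilt now ~28°. I'll grip the knob with the tool leaning the other way, swivel back +24°, then tilt the last 17°.

Run:
```python
from h import *
y=np.radians(-20.6);ex=np.array([np.cos(y),np.sin(y),0]);ey=np.array([-np.sin(y),np.cos(y),0])
h=np.array([.5096,.0125,.042])-.036*ex;k=h+.0486*ex+.116*ey+[0,0,.0258];print(k)
ap=-R.from_rotvec(np.radians(15)*ey).apply([0,0,-1])
plan((k+.09*ap,-20.6,15*ey),(k,-20.6,15*ey))
```

```text
[0.56220798 0.1166497  0.0678    ]
now grasp [0.5195 0.1259 0.1769] rpy [179.8  -0.8 -86.9] q [ 35.  11. -23.   1. -57. -32.] F [-0.5  0.7  0.5] t 21.25 w 0.0503
-> [0.584  0.1085 0.1547] d [ 0.0389 -0.0999  0.0277] rot [-14.81  -3.94  23.43] rows 2.6
-> [0.5622 0.1166 0.0678] d [-0.   -0.    0.09] rot [0. 0. 0.] rows 1.4
```

```bash
python3 -m inch '0.039 -0.1 0.028 -14.8 -3.9 23.4;0.039 -0.1 0.028 -14.8 -3.9 23.4;0.039 -0.1 0.028 -14.8 -3.9 23.4;0.039 -0.1 0.028 -14.8 -3.9 23.4;0.039 -0.1 0.028 -14.8 -3.9 23.4' 0.04
python3 - <<'E'
from h import *
y=np.radians(-20.6);ey=np.array([-np.sin(y),np.cos(y),0])
plan(([.5622,.1166,.0678],-20.6,15*ey))
E
```

```text
clock: 21.88
eef_pos: [0.6212, 0.0949, 0.305]
tool_rot: [165.1, 0.0, -110.4]
force: [0.4, 1.1, 0.2]
gripper_width: 0.0398
grip_force: 0.0
now grasp [0.5837 0.1089 0.1553] rpy [ 165.1    0.  -110.4] q [ 23.  25.  -3. -11. -74. -39.] F [0.4 1.1 0.2] t 21.88 w 0.0398
-> [0.5622 0.1166 0.0678] d [ 0.0004 -0.0006  0.0904] rot [-0.06 -0.06  0.22] rows 1.4
```

```bash
python3 -m inch '0 0 0.045 0 0 0;0 0 0.09 0 0 0;0 0 0.09 0 0 0'
python3 -m inch '0 0 0 0 0 0;0 0 0 0 0 0;0 0 0 0 0 0;0 0 0 0 0 0' 0
python3 - <<'E'
from h import *
plan()
arc([.5096,.0125,.2],[0,0,1],[5,10,15,20,24.2])
E
```

```text
clock: 22.25
eef_pos: [0.5977, 0.1035, 0.2163]
tool_rot: [164.8, -0.2, -110.3]
force: [-0.0, -0.6, 0.1]
gripper_width: 0.0402
grip_force: 0.0
clock: 22.75
eef_pos: [0.6013, 0.1036, 0.2205]
tool_rot: [165.2, 0.2, -110.5]
force: [0.8, 2.0, 7.6]
gripper_width: 0.0118
grip_force: 58.9
now grasp [0.5643 0.118  0.0707] rpy [ 165.2    0.2 -110.5] q [ 24.  28. -10. -12. -63. -38.] F [0.8 2.  7.6] t 22.75 w 0.0118
5 [-0.0043  0.0101  0.0027] [-0.02  1.28 -4.83]
10 [-0.0076  0.0205  0.0055] [-0.03  2.56 -9.67]
15 [-0.01    0.0311  0.0083] [ -0.05   3.84 -14.5 ]
20 [-0.0114  0.042   0.0112] [ -0.07   5.12 -19.33]
24.2 [-0.0119  0.0511  0.0136] [ -0.08   6.2  -23.39]
```

```bash
python3 -m inch '-0.0043 0.0101 0.0027 0 1.3 -4.8;-0.0076 0.0205 0.0055 0 2.6 -9.7;-0.01 0.0311 0.0083 -0.05 3.8 -14.5;-0.0114 0.042 0.0112 -0.07 5.1 -19.3;-0.0119 0.0511 0.0136 -0.08 6.2 -23.4'
python3 -m inch '0 0 0 0 0 0;0 0 0 0 0 0'
python3 - <<'E'
from h import *
plan()
t=cam("top");np.savez("top5.npz",**t);print(shelf(t))
P=cloud(t);a=t["frame"].astype(int);m=(a[...,0]-a[...,1:].max(2)>25);ys,xs=np.where(m[290:310,260:300])
print([(int(x+260),int(y+290),P[y+290,x+260].round(3).tolist()) for x,y in zip(xs,ys)])
s=cam("scene");np.savez("scene5.npz",**s)
for c in(t,s):
    A,B,Z,*_=stand(c,3.6)
    for lo in np.arange(0,.06,.01):
        m=(A>lo)&(A<lo+.01)&(abs(B)<.06)&(Z>.03)&(Z<.15);print(round(lo+.005,3),m.sum(),np.median(Z[m]).round(4) if m.any() else 0,end=" | ")
y=np.radians(3.6);ex=np.array([np.cos(y),np.sin(y),0]);ey=np.array([-np.sin(y),np.cos(y),0])
h=np.array([.5096,.0125,.042])-.036*ex
arc(h,-ey,[4,8,12,16,17.5])
E
```

```text
clock: 23.38
eef_pos: [0.556, 0.1326, 0.2204]
tool_rot: [165.1, 0.1, -86.1]
force: [3.5, -5.3, 5.5]
gripper_width: 0.0117
grip_force: 58.9
clock: 23.62
eef_pos: [0.5553, 0.1326, 0.2202]
tool_rot: [165.0, 0.1, -86.2]
force: [-0.2, -3.0, 7.0]
gripper_width: 0.0117
grip_force: 59.3
now grasp [0.5154 0.1302 0.0704] rpy [ 1.65e+02  1.00e-01 -8.62e+01] q [ 30.  26. -16.  -8. -62. -22.] F [-0.2 -3.   7. ] t 23.62 w 0.0117
(array([0.42296562, 0.00464323]), np.float32(4.9239316), (0.07449173182249069, 0.22430554032325745))
[(278, 299, [0.385, 0.005, 0.017]), (279, 299, [0.385, 0.002, 0.018]), (280, 299, [0.385, 0.0, 0.01]), (278, 300, [0.383, 0.005, 0.008]), (279, 300, [0.383, 0.002, 0.021]), (280, 300, [0.383, -0.0, 0.011]), (278, 301, [0.38, 0.005, 0.009]), (279, 301, [0.38, 0.003, 0.01]), (278, 302, [0.378, 0.005, 0.011]), (279, 302, [0.378, 0.002, 0.012]), (278, 303, [0.375, 0.005, 0.01]), (279, 303, [0.375, 0.003, 0.01]), (278, 304, [0.372, 0.005, 0.008]), (279, 304, [0.372, 0.003, 0.007]), (278, 305, [0.37, 0.005, 0.008]), (279, 305, [0.37, 0.003, 0.008]), (280, 305, [0.37, 0.0, 0.01]), (278, 306, [0.367, 0.006, 0.005])]
0.005 201 0.0583 | 0.015 202 0.0638 | 0.025 208 0.0691 | 0.035 204 0.0744 | 0.045 172 0.0725 | 0.055 136 0.0722 | 0.005 289 0.0554 | 0.015 200 0.0627 | 0.025 201 0.068 | 0.035 192 0.0735 | 0.045 96 0.0763 | 0.055 133 0.0726 | 4 [-0.0001  0.0137 -0.0023] [ 4.    0.01 -0.  ]
8 [-0.0001  0.0276 -0.0037] [ 8.    0.03 -0.01]
12 [-0.0002  0.0415 -0.0041] [ 1.2e+01  4.0e-02 -1.0e-02]
16 [-0.0002  0.0554 -0.0035] [16.    0.06 -0.02]
17.5 [-0.0002  0.0605 -0.003 ] [17.5   0.06 -0.02]
```

```bash
python3 -m inch '0 0.0137 -0.0023 4 0 0;0 0.0276 -0.0037 8 0 0;0 0.0415 -0.0041 12 0 0;0 0.0554 -0.0035 16 0 0;0 0.0554 -0.0035 16 0 0'
python3 - <<'E'
from h import *
plan()
for n in("top","scene"):
    c=cam(n);np.savez(n+"6.npz",**c)
    if n=="top":print(shelf(c))
    A,B,Z,*_=stand(c,4.2)
    for lo in np.arange(-.02,.06,.01):
        m=(A>lo)&(A<lo+.01)&(abs(B)<.06)&(Z>.03)&(Z<.15);print(round(lo+.005,3),m.sum(),np.median(Z[m]).round(4) if m.any() else 0,end=" | ")
    m=(A>.002)&(A<.03)&(abs(B)<.065)&(Z>.04+A*.7)&(Z<.15);q=np.c_[A[m],B[m],Z[m]];q=q-np.median(q,0)
    for _ in range(5):
        v=np.linalg.svd(q-q.mean(0),full_matrices=False)[2][2];d=(q-q.mean(0))@v;q=q[abs(d)<2.5*np.median(abs(d))+1e-4]
    print(n,"normal",v,"tilt",np.degrees(np.arctan2(abs(v[0]),abs(v[2]))),len(q))
E
```

```text
clock: 24.35
eef_pos: [0.502, 0.1289, 0.2377]
tool_rot: [-178.9, 0.1, -86.2]
force: [2.6, -6.0, 2.3]
gripper_width: 0.0119
grip_force: 60.2
now grasp [0.5049 0.1294 0.0827] rpy [-1.789e+02  1.000e-01 -8.620e+01] q [ 36.  16. -32.   1. -41. -33.] F [ 2.6 -6.   2.3] t 24.35 w 0.0119
(array([0.42306298, 0.00387668]), np.float32(5.4575286), (0.0742369219660759, 0.22456054389476776))
-0.015 0 0 | -0.005 115 0.0561 | 0.005 211 0.0631 | 0.015 219 0.0727 | 0.025 217 0.0824 | 0.035 187 0.0832 | 0.045 150 0.0853 | 0.055 0 0 | top normal [ 0.70126798  0.01278199 -0.71278316] tilt 44.533428094369754 579
-0.015 0 0 | -0.005 117 0.0529 | 0.005 292 0.0598 | 0.015 237 0.0707 | 0.025 239 0.0805 | 0.035 92 0.0856 | 0.045 150 0.0846 | 0.055 0 0 | scene normal [ 0.71970857  0.01109232 -0.69418768] tilt 46.034078996807324 669
```

```bash
python3 -m inch '0 0 0 0 0 0;0 0 0 0 0 0;0 0 -0.03 0 0 0;0 0 -0.08 0 0 0;0 0 -0.14 0 0 0' 0.04
python3 -m inch '0.1 0 -0.03 0 0 0;0.2 0 -0.03 0 0 0;0.25 0.05 -0.03 0 0 0;0.25 0.05 -0.03 0 0 0;0.25 0.05 -0.03 0 0 0'
cat >> h.py <<'E'
def check(tag):
    for n in("top","scene"):
        c=cam(n);np.savez(n+tag+".npz",**c);P=cloud(c)
        if n=="top":
            s,yw,d=shelf(c);print("shelf",s,yw)
            a=c["frame"].astype(int);m=(a[...,0]-a[...,1:].max(2)>25)
            ys,xs=np.where(m[290:310,265:295]);q=P[ys+290,xs+265]
            pt=q[q[:,0]>.3835];mk=q[q[:,0]<.3815];print("pointer y",pt[:,1].mean() if len(pt) else None,"mark y",mk[:,1].mean() if len(mk) else None)
        A,B,Z,*_=stand(c,yw)
        m=(A>.002)&(A<.03)&(abs(B)<.065)&(Z>.04+A*.7)&(Z<.15);q=np.c_[A[m],B[m],Z[m]]
        for _ in range(5):
            v=np.linalg.svd(q-q.mean(0),full_matrices=False)[2][2];dd=(q-q.mean(0))@v;q=q[abs(dd)<2.5*np.median(abs(dd))+1e-4]
        print(n,"tilt",np.degrees(np.arctan2(abs(v[0]),abs(v[2]))).round(1))
        r=(A-A)+A*np.cos(np.pi/4)+(Z-.042)*np.sin(np.pi/4);nn=-A*np.sin(np.pi/4)+(Z-.042)*np.cos(np.pi/4)
        m=(abs(nn-.013)<.004)&(abs(r-.03)<.05)&(abs(B)<.1);print("plate slope range",np.percentile(r[m],[1,99]).round(4),"B range",np.percentile(B[m&(abs(r-.03)<.015)],[1,99]).round(4),"n",np.median(nn[m]).round(4))
        hs=cv2.cvtColor(c["frame"],cv2.COLOR_RGB2HSV)
        if n=="top":
            m=((c["frame"].astype(int).sum(2)>330)&(P[...,2]<.11)).astype(np.uint8);m[:280]=0;m[318:]=0;m[:,345:][:,0:0]=0;m[:,:345]=0;m[:,430:]=0
            for cn in cv2.findContours(m,0,2)[0]:
                if cv2.contourArea(cn)>150:
                    (u,v),rr=cv2.minEnclosingCircle(cn);print("flask",round(u,1),round(v,1),round(rr,1),ray(c,u,v,.005).round(4))
E
python3 - <<'E'
from h import *
plan();check("7")
E
```

```text
clock: 25.08
eef_pos: [0.4998, 0.129, 0.3769]
tool_rot: [-179.2, 0.1, -86.3]
force: [1.2, 0.8, 0.1]
gripper_width: 0.0401
grip_force: 0.0
clock: 25.7
eef_pos: [0.4646, -0.1263, 0.405]
tool_rot: [-179.1, 0.2, -86.5]
force: [0.6, 0.9, -0.4]
gripper_width: 0.04
grip_force: 0.0
now grasp [ 0.4671 -0.1257  0.25  ] rpy [-179.1    0.2  -86.5] q [  8.   2. -23.  -0. -64.  -5.] F [ 0.6  0.9 -0.4] t 25.7 w 0.04
shelf [ 0.41404635 -0.04839115] 5.467342
pointer y 0.0005181197449071542 mark y 0.00326764669510493h.py:67: RuntimeWarning: Mean of empty slice.
  v=np.linalg.svd(q-q.mean(0),full_matrices=False)[2][2];dd=(q-q.mean(0))@v;q=q[abs(dd)<2.5*np.median(abs(dd))+1e-4]
  ret = um.true_divide(
Traceback (most recent call last):
  File "h.py", line 67, in check
    v=np.linalg.svd(q-q.mean(0),full_matrices=False)[2][2];dd=(q-q.mean(0))@v;q=q[abs(dd)<2.5*np.median(abs(dd))+1e-4]
      ~~~~~~~~~~~~~~~~~~~~~~~~~~~~~~~~~~~~~~~~~~~~~~~~~^^^
IndexError: index 2 is out of bounds for axis 0 with size 0
```

Run:
```python
from h import *
for f in("top0","top2","top4","top6","top7"):
    c=dict(np.load(f+".npz"));P=cloud(c)
    m=((c["frame"].astype(int).sum(2)>330)&(P[...,2]<.12)).astype(np.uint8);m[:270]=0;m[318:]=0;m[:,:340]=0;m[:,450:]=0
    for cn in cv2.findContours(m,0,2)[0]:
        if cv2.contourArea(cn)>100:
            (u,v),rr=cv2.minEnclosingCircle(cn);print(f,round(u,1),round(v,1),round(rr,1),ray(c,u,v,.005).round(4))
for f in("scene0","scene6","scene7"):
    try:c=dict(np.load(f+".npz"))
    except Exception as e: print(f,"none");continue
    a=c["frame"].astype(int);m=((a[...,0]-a[...,1]>12)&(a[...,2]-a[...,1]>2)).astype(np.uint8);m[:170]=0;m[270:]=0;m[:,:350]=0;m[:,480:]=0
    for cn in cv2.findContours(m,0,2)[0]:
        if cv2.contourArea(cn)>40: print(f,cv2.boundingRect(cn),cv2.contourArea(cn))
```

```text
top0 398.0 297.9 12.0 [ 0.3836 -0.3068  0.005 ]
top0 367.4 296.9 12.0 [ 0.3873 -0.2271  0.005 ]
top2 367.8 297.1 11.7 [ 0.3868 -0.228   0.005 ]
top2 396.3 285.6 11.8 [ 0.4155 -0.3035  0.005 ]
top4 368.1 297.1 11.6 [ 0.3867 -0.2288  0.005 ]
top4 396.3 285.6 11.8 [ 0.4155 -0.3035  0.005 ]
top6 368.0 297.0 11.7 [ 0.3871 -0.2286  0.005 ]
top6 396.3 285.6 11.8 [ 0.4155 -0.3035  0.005 ]
top7 368.0 297.0 11.7 [ 0.387  -0.2286  0.005 ]
top7 396.2 285.9 11.9 [ 0.4148 -0.3034  0.005 ]
scene0 (374, 224, 22, 21) 276.5
scene0 (394, 211, 9, 16) 79.0
scene6 (375, 233, 19, 12) 84.0
scene6 (375, 224, 21, 10) 88.0
scene6 (392, 208, 12, 11) 58.5
scene7 none
```

Flask 2 was knocked earlier to (0.415,-0.3035); both are still visible and located. I'll pick flask 1 at (0.387,-0.2286).

Run:
```python
from h import *
c=dict(np.load("top7.npz"));P=cloud(c)
for u0,v0 in((368,297),(396,286)):
    q=P[v0-16:v0+17,u0-16:u0+17].reshape(-1,3);m=(q[:,2]>.092)&(q[:,2]<.108);print("mouth",q[m].mean(0) if m.any() else 0,m.sum(),(q[m].min(0)+q[m].max(0))/2)
plan(((.387,-.228,.17),5),((.387,-.228,.075),5))
```

```text
mouth [ 0.38799411 -0.22936478  0.09788608] 58 [ 0.38844178 -0.22745046  0.09787328]
mouth [ 0.41544658 -0.3016363   0.09814519] 58 [ 0.41481957 -0.30023497  0.09816807]
now grasp [ 0.4674 -0.1255  0.25  ] rpy [-179.1    0.2  -86.5] q [  8.   2. -23.  -0. -64.  -5.] F [-0.2  0.1 -0.4] t 25.75 w 0.04
-> [ 0.387 -0.228  0.17 ] d [0.0972 0.0853 0.0783] rot [-0.92  0.14 -1.46] rows 2.4
-> [ 0.387 -0.228  0.075] d [ 0.    -0.     0.095] rot [0. 0. 0.] rows 1.5
```

```bash
python3 -m inch '0.097 0.085 0.078 -0.9 0.1 -1.5;0.097 0.085 0.078 -0.9 0.1 -1.5;0.097 0.085 0.078 -0.9 0.1 -1.5;0.097 0.085 0.078 -0.9 0.1 -1.5' 0.075
python3 - <<'E'
from h import *
plan(((.3877,-.2283,.075),5))
E
```

```text
clock: 26.25
eef_pos: [0.3881, -0.2259, 0.3241]
tool_rot: [179.9, 0.1, -84.9]
force: [0.0, 0.1, -0.2]
gripper_width: 0.075
grip_force: 0.0
now grasp [ 0.3878 -0.2257  0.1691] rpy [ 1.799e+02  1.000e-01 -8.490e+01] q [ -5.   3. -33.  -0. -54.  10.] F [ 0.   0.1 -0.2] t 26.25 w 0.075
-> [ 0.3877 -0.2283  0.075 ] d [0.0025 0.0004 0.0941] rot [0.12 0.07 0.13] rows 1.5
```

```bash
python3 -m inch '0.0025 0 0.047 0 0 0;0.0025 0 0.094 0 0 0;0.0025 0 0.094 0 0 0'
python3 -m inch '0 0 0 0 0 0;0 0 0 0 0 0;0 0 0 0 0 0;0 0 0 0 0 0' 0
python3 -m inch '0 0 -0.03 0 0 0;0 0 -0.07 0 0 0;0 0 -0.07 0 0 0'
python3 - <<'E'
from h import *
plan(((.4194,.0448,.155),5),((.4194,.0448,.097),5))
E
```

```text
clock: 26.62
eef_pos: [0.3888, -0.2272, 0.2292]
tool_rot: [179.7, 0.1, -84.7]
force: [0.6, -0.8, -0.7]
gripper_width: 0.0748
grip_force: 0.0
clock: 27.12
eef_pos: [0.3899, -0.2282, 0.2335]
tool_rot: [-179.7, -0.0, -84.8]
force: [-1.6, 3.4, 9.3]
gripper_width: 0.0395
grip_force: 59.0
clock: 27.5
eef_pos: [0.3901, -0.2284, 0.3055]
tool_rot: [-179.5, -0.1, -84.8]
force: [0.9, -0.2, -1.4]
gripper_width: 0.0394
grip_force: 60.3
now grasp [ 0.3915 -0.2286  0.1505] rpy [-1.795e+02 -1.000e-01 -8.480e+01] q [ -5.   5. -35.   0. -50.  10.] F [ 0.9 -0.2 -1.4] t 27.5 w 0.0394
-> [0.4194 0.0448 0.155 ] d [-0.2694 -0.0542 -0.0045] rot [-0.5  -0.1   0.24] rows 4.4
-> [0.4194 0.0448 0.097 ] d [ 0.    -0.     0.058] rot [0. 0. 0.] rows 0.9
```

```bash
python3 -m inch '-0.06 -0.012 -0.005 0 0 0;-0.12 -0.024 -0.005 0 0 0;-0.18 -0.036 -0.005 0 0 0;-0.24 -0.048 -0.005 0 0 0;-0.2694 -0.054 -0.005 0 0 0'
python3 -m inch '0 0 0 0 0 0;0 0 0 0 0 0'
python3 - <<'E'
from h import *
plan(((.4194,.0448,.1035),5))
c=cam("scene");np.savez("scene8.npz",**c)
A,B,Z,*_=stand(c,5);m=(Z>.017)&(Z<.023)&(abs(B)<.1)&(A<-.01)&(A>-.12);print("shelf floor A (exp -.086..-.016)",np.percentile(A[m],[.5,99.5]))
m=(Z>.05)&(Z<.16)&(abs(A+.051)<.05)&(abs(B-.04)<.05)
a=c["frame"].astype(int);pk=m&(a[...,0]-a[...,1]>12);print("pink",pk.sum(),A[pk].mean(),B[pk].mean(),Z[pk].mean(),np.percentile(A[pk],[2,98]),np.percentile(B[pk],[2,98]))
E
```

```text
clock: 28.12
eef_pos: [0.4181, 0.0475, 0.3069]
tool_rot: [-179.9, 0.1, -84.6]
force: [0.4, -0.4, -1.5]
gripper_width: 0.0394
grip_force: 60.1
clock: 28.38
eef_pos: [0.4178, 0.0447, 0.3063]
tool_rot: [-180.0, 0.0, -84.8]
force: [-0.2, 0.7, -0.1]
gripper_width: 0.0388
grip_force: 60.1
now grasp [0.4178 0.0448 0.1513] rpy [-180.     0.   -84.8] q [ 33.   1. -38.  -0. -51. -28.] F [-0.2  0.7 -0.1] t 28.38 w 0.0388
-> [0.4194 0.0448 0.1035] d [ 0.0001 -0.0016  0.0478] rot [-0.01  0.04  0.24] rows 0.8
shelf floor A (exp -.086..-.016) [-0.08717209 -0.01119902]
pink 190 -0.0572141778339078 0.05464549372912982 0.11538146369089824 [-0.07630199 -0.03126108] [0.03240178 0.07131028]
```

```bash
python3 -m inch '0 -0.001 0.02 0 0 0;0 -0.001 0.035 0 0 0;0 -0.001 0.045 0 0 0;0 -0.001 0.049 0 0 0;0 -0.001 0.051 0 0 0'
python3 -m inch '0 0 0.002 0 0 0;0 0 0.002 0 0 0'
python3 -m inch '0 0 0.001 0 0 0;0 0 0.001 0 0 0'
```

```text
clock: 29.05
eef_pos: [0.4193, 0.0448, 0.2553]
tool_rot: [-180.0, 0.0, -84.8]
force: [0.6, -0.9, -0.5]
gripper_width: 0.0394
grip_force: 60.1
clock: 29.3
eef_pos: [0.4193, 0.0451, 0.2537]
tool_rot: [-180.0, 0.0, -84.8]
force: [0.3, -1.0, 3.9]
gripper_width: 0.0393
grip_force: 60.7
clock: 29.55
eef_pos: [0.4193, 0.0451, 0.2535]
tool_rot: [-179.9, 0.0, -84.7]
force: [-6.4, -0.9, 17.4]
gripper_width: 0.0394
grip_force: 63.3
```

Contact at exactly shelf height (0.2535). Release and go to the second flask.

```bash
python3 -m inch '0 0 -0.001 0 0 0;0 0 -0.001 0 0 0;0 0 -0.001 0 0 0' 0.06
python3 -m inch '0 0 -0.03 0 0 0;0 0 -0.08 0 0 0;0 0 -0.09 0 0 0'
python3 -m inch '0.06 0 0 0 0 0;0.12 0.01 0 0 0 0;0.18 0.02 0 0 0 0;0.24 0.03 0 0 0 0;0.3 0.03 0 0 0 0' 0.075
python3 - <<'E'
from h import *
plan(((.415,-.302,.17),5),((.415,-.302,.075),5))
c=cam("top");np.savez("top9.npz",**c);P=cloud(c)
A,B,Z,*_=stand(c,5)
m=(Z>.09)&(Z<.13)&(A<-.02)&(A>-.09)&(abs(B)<.09);print("placed mouth A,B,Z",A[m].mean(),B[m].mean(),Z[m].mean(),m.sum())
m=((c["frame"].astype(int).sum(2)>330)&(P[...,2]<.12)).astype(np.uint8);m[:270]=0;m[318:]=0;m[:,:345]=0;m[:,450:]=0
for cn in cv2.findContours(m,0,2)[0]:
    if cv2.contourArea(cn)>100: (u,v),rr=cv2.minEnclosingCircle(cn);print(u,v,rr,ray(c,u,v,.005))
E
```

```text
clock: 29.92
eef_pos: [0.4191, 0.0451, 0.2532]
tool_rot: [-180.0, 0.0, -84.8]
force: [-0.3, -0.8, -0.3]
gripper_width: 0.0599
grip_force: 0.0
clock: 30.3
eef_pos: [0.4199, 0.0454, 0.3461]
tool_rot: [-179.7, 0.1, -84.8]
force: [0.1, 0.5, -1.0]
gripper_width: 0.0598
grip_force: 0.0
clock: 30.92
eef_pos: [0.4157, -0.2584, 0.3426]
tool_rot: [-180.0, 0.0, -84.8]
force: [1.5, 0.6, 0.0]
gripper_width: 0.0749
grip_force: 0.0
now grasp [ 0.4157 -0.2583  0.1876] rpy [-180.     0.   -84.8] q [ -9.   6. -27.  -0. -57.  14.] F [1.5 0.6 0. ] t 30.93 w 0.0749
-> [ 0.415 -0.302  0.17 ] d [0.0434 0.0046 0.0176] rot [-0.01  0.05  0.21] rows 0.8
-> [ 0.415 -0.302  0.075] d [ 0.    -0.     0.095] rot [0. 0. 0.] rows 1.5
placed mouth A,B,Z -0.052662935335230886 0.05264667712505429 0.11781492814794052 14
```

```bash
python3 -m inch '0.0434 0.0046 0.0176 0 0 0;0.0434 0.0046 0.0176 0 0 0;0.0434 0.0046 0.065 0 0 0;0.0434 0.0046 0.1126 0 0 0;0.0434 0.0046 0.1126 0 0 0'
python3 -m inch '0 0 0 0 0 0;0 0 0 0 0 0;0 0 0 0 0 0;0 0 0 0 0 0' 0
python3 -m inch '0 0 -0.03 0 0 0;0 0 -0.07 0 0 0;0 0 -0.07 0 0 0'
python3 - <<'E'
from h import *
plan(((.4259,-.036,.155),5))
E
```

```text
clock: 31.6
eef_pos: [0.4144, -0.299, 0.2276]
tool_rot: [179.6, 0.2, -84.8]
force: [0.6, -0.2, 0.6]
gripper_width: 0.0749
grip_force: 0.0
clock: 32.1
eef_pos: [0.4167, -0.3001, 0.233]
tool_rot: [-179.8, -0.1, -84.8]
force: [-1.3, 3.0, 6.0]
gripper_width: 0.0392
grip_force: 59.1
clock: 32.48
eef_pos: [0.4171, -0.3004, 0.3052]
tool_rot: [-179.5, -0.2, -84.7]
force: [0.7, -0.0, -0.9]
gripper_width: 0.0391
grip_force: 60.1
now grasp [ 0.4184 -0.3008  0.1502] rpy [-179.5   -0.2  -84.7] q [-14.  11. -27.   0. -52.  19.] F [ 0.7 -0.  -0.9] t 32.48 w 0.0391
-> [ 0.4259 -0.036   0.155 ] d [-0.2625 -0.033  -0.0053] rot [-0.47 -0.18  0.25] rows 4.2
```

```bash
python3 -m inch '-0.06 -0.0075 -0.005 0 0 0;-0.12 -0.015 -0.005 0 0 0;-0.18 -0.022 -0.005 0 0 0;-0.22 -0.028 -0.005 0 0 0;-0.2625 -0.033 -0.005 0 0 0'
python3 -m inch '0 0 0 0 0 0;0 0 0 0 0 0'
python3 - <<'E'
from h import *
plan(((.4259,-.036,.103),5))
E
```

```text
clock: 33.1
eef_pos: [0.4246, -0.0341, 0.3063]
tool_rot: [-179.9, 0.1, -84.8]
force: [1.3, -0.1, -1.8]
gripper_width: 0.0391
grip_force: 60.1
clock: 33.35
eef_pos: [0.4247, -0.0356, 0.3059]
tool_rot: [-179.9, 0.0, -84.7]
force: [0.6, -0.4, -1.1]
gripper_width: 0.0394
grip_force: 60.0
now grasp [ 0.4248 -0.0354  0.1509] rpy [-179.9    0.   -84.7] q [ 22.   2. -37.  -0. -51. -17.] F [ 0.6 -0.4 -1.1] t 33.35 w 0.0394
-> [ 0.4259 -0.036   0.103 ] d [ 0.0006 -0.0011  0.0479] rot [-0.05  0.05  0.27] rows 0.8
```

```bash
python3 -m inch '0 -0.001 0.02 0 0 0;0 -0.001 0.035 0 0 0;0 -0.001 0.045 0 0 0;0 -0.001 0.049 0 0 0;0 -0.001 0.051 0 0 0'
python3 -m inch '0 0 0.0015 0 0 0;0 0 0.002 0 0 0'
```

```text
clock: 33.98
eef_pos: [0.4263, -0.0358, 0.2548]
tool_rot: [-179.9, 0.0, -84.8]
force: [-0.0, 1.0, 0.2]
gripper_width: 0.0396
grip_force: 60.1
clock: 34.22
eef_pos: [0.4262, -0.0355, 0.253]
tool_rot: [-179.9, 0.0, -84.8]
force: [-0.9, -0.4, 6.1]
gripper_width: 0.0394
grip_force: 61.2
```

On the floor (0.2530 = 0.2330 + 0.020). Release, clear away, and verify numerically.

```bash
python3 -m inch '0 0 0 0 0 0;0 0 0 0 0 0;0 0 0 0 0 0' 0.06
python3 -m inch '0 0 -0.03 0 0 0;0 0 -0.08 0 0 0;0 0 -0.12 0 0 0;0 0 -0.12 0 0 0'
python3 -m inch '0.06 0 0 0 0 0;0.12 0 0 0 0 0;0.18 0 0 0 0 0;0.24 0 0 0 0 0;0.3 0 0 0 0 0'
python3 -m inch '0.06 0 0 0 0 0;0.12 0 0 0 0 0;0.18 0 0 0 0 0;0.18 0 0 0 0 0'
python3 - <<'E'
from h import *
plan()
c=cam("top");s=cam("scene");np.savez("topF.npz",**c);np.savez("sceneF.npz",**s)
P=cloud(c);a=c["frame"].astype(int);m=(a[...,0]-a[...,1:].max(2)>25);ys,xs=np.where(m[293:310,265:295]);q=P[ys+293,xs+265]
print("pointer",q[q[:,0]>.3835].mean(0),"mark",q[q[:,0]<.3815].mean(0))
# pink anywhere on table on top view outside the shelf?
for n,c in(("top",c),("scene",s)):
    A,B,Z,*_=stand(c,5)
    for sg in(1,-1):
        m=(Z>.107)&(Z<.128)&(A<-.02)&(A>-.085)&(abs(B-sg*.04)<.035);print(n,"mouth",sg,m.sum(),A[m].mean().round(4),B[m].mean().round(4),Z[m].mean().round(4),Z[m].max().round(4))
    r=A*.707+(Z-.042)*.707;nn=-A*.707+(Z-.042)*.707
    m=(A>.005)&(A<.03)&(abs(B)<.065)&(abs(nn-.013)<.008);k=np.polyfit(A[m],Z[m],1);print(n,"tilt",np.degrees(np.arctan(k[0])),m.sum())
    m=(abs(nn-.013)<.004)&(abs(r-.03)<.05)&(abs(B)<.1);print("slope range",np.percentile(r[m],[1,99]),"B",np.percentile(B[m&(abs(r-.035)<.015)],[1,99]))
    d=np.array([.5715,.2837]);D=np.hypot(cloud(c)[...,0]-d[0],cloud(c)[...,1]-d[1]);m=(D<.025);print("dish top z",np.percentile(Z[m],[5,50,95]))
E
```

```text
clock: 34.6
eef_pos: [0.4258, -0.0356, 0.2526]
tool_rot: [180.0, 0.0, -84.8]
force: [0.9, -0.1, -0.5]
gripper_width: 0.06
grip_force: 0.0
clock: 35.1
eef_pos: [0.4266, -0.0355, 0.3756]
tool_rot: [-179.6, 0.1, -84.8]
force: [0.2, 0.5, -0.9]
gripper_width: 0.0599
grip_force: 0.0
clock: 35.72
eef_pos: [0.4529, -0.3364, 0.3713]
tool_rot: [179.9, 0.1, -84.8]
force: [1.1, 1.1, 0.1]
gripper_width: 0.0601
grip_force: 0.0
clock: 36.22
eef_pos: [0.4688, -0.5172, 0.3686]
tool_rot: [179.8, 0.2, -85.0]
force: [-0.6, 1.7, -0.9]
gripper_width: 0.0599
grip_force: 0.0
now grasp [ 0.4683 -0.5167  0.2136] rpy [179.8   0.2 -85. ] q [-32.  24.   1.  -0. -67.  37.] F [-0.6  1.7 -0.9] t 36.23 w 0.0599
pointer [3.85161484e-01 2.80259788e-04 2.20488271e-02] mark [0.37392235 0.00324052 0.0096186 ]
top mouth 1 66 -0.0527 0.0418 0.1172 0.1228
top mouth -1 63 -0.0527 -0.0407 0.1179 0.1228
top tilt 42.538701157422764 582
slope range [0.0019339 0.0555108] B [-0.07366674  0.07289374]
dish top z [0.04933293 0.0530653  0.05644259]
scene mouth 1 115 -0.0501 0.0393 0.1144 0.1224
scene mouth -1 104 -0.0507 -0.0422 0.1147 0.1227
scene tilt 43.876447262967446 640
slope range [0.00421923 0.05605401] B [-0.09576674  0.07327297]
dish top z [0.04885712 0.05369671 0.05619064]
```

Run:
```python
from h import *
for n in("top","scene"):
    c=dict(np.load(n+"F.npz"));A,B,Z,*_=stand(c,5);nn=-A*.707+(Z-.042)*.707
    m=(A>-.01)&(A<.04)&(abs(B)<.065)&(abs(nn-.013)<.006);q=np.c_[A[m],B[m],Z[m]]
    m=(abs(A*.707+(Z-.042)*.707-.03)<.02)&(abs(B)<.065)&(abs(nn-.013)<.008);q=np.c_[A[m],B[m],Z[m]]
    v=np.linalg.svd(q-q.mean(0),full_matrices=False)[2][2];print(n,np.degrees(np.arctan2(abs(v[0]),abs(v[2]))),len(q),nn[m].mean())
c=dict(np.load("topF.npz"));P=cloud(c)
b=dict(np.load("top0.npz"))
d=np.abs(c["frame"].astype(int)-b["frame"]).sum(2)
for k,(u,v) in dict(wash=(260,118),red=(329,192),dropper=(415,200),timer=(477,301)).items(): print(k,d[v-12:v+13,u-12:u+13].mean().round(1))
```

```text
top 42.660895873186156 680 0.011318977121603823
scene 43.9497287220648 718 0.009779376077975079
wash 18.6
red 19.4
dropper 14.2
timer 173.7
```

Tilt reads about 42–44° and swivel about +1.7°. Both are inside the tolerance, but there is time to trim them, so I'll regrip the knob.

```bash
python3 -m inch '-0.03 0 -0.04 0 0 0;-0.09 0 -0.04 0 0 0;-0.15 0 -0.04 0 0 0;-0.21 0 -0.04 0 0 0;-0.27 0 -0.04 0 0 0' 0.04
python3 -m inch '-0.06 0 0 0 0 0;-0.12 0 0 0 0 0;-0.18 0 0 0 0 0;-0.24 0 0 0 0 0;-0.3 0 0 0 0 0'
python3 - <<'E'
from h import *
y=np.radians(4.9);ey=np.array([-np.sin(y),np.cos(y),0])
plan(((.5049,.1294,.17),4.9,4*ey),((.5049,.1294,.0805),4.9,4*ey))
E
```

```text
clock: 36.95
eef_pos: [0.4438, -0.242, 0.4125]
tool_rot: [-180.0, 0.0, -84.7]
force: [1.3, 0.5, -0.2]
gripper_width: 0.04
grip_force: 0.0
clock: 37.58
eef_pos: [0.4159, 0.056, 0.4129]
tool_rot: [-179.9, 0.1, -84.7]
force: [2.1, 0.2, -0.3]
gripper_width: 0.0398
grip_force: 0.0
now grasp [0.4161 0.0562 0.2579] rpy [-1.799e+02  1.000e-01 -8.470e+01] q [ 35.  -5. -29.  -0. -66. -30.] F [ 2.1  0.2 -0.3] t 37.58 w 0.0398
-> [0.5049 0.1294 0.17  ] d [-0.0647 -0.1061  0.0885] rot [-4.09  0.07  0.42] rows 2.4
-> [0.5049 0.1294 0.0805] d [ 0.     -0.0062  0.0893] rot [0. 0. 0.] rows 1.4
```

```bash
python3 -m inch '-0.0647 -0.106 0 -4.1 0 0;-0.0647 -0.106 0 -4.1 0 0;-0.0647 -0.106 0.04 -4.1 0 0;-0.0647 -0.106 0.0885 -4.1 0 0;-0.0647 -0.106 0.0885 -4.1 0 0'
python3 -m inch '0 -0.003 0.045 0 0 0;0 -0.0062 0.089 0 0 0;0 -0.0062 0.089 0 0 0'
python3 -c 'from h import *;plan()'
```

```text
clock: 38.2
eef_pos: [0.5153, 0.128, 0.3213]
tool_rot: [175.5, -0.1, -84.7]
force: [0.0, 0.1, 1.0]
gripper_width: 0.0398
grip_force: 0.0
clock: 38.58
eef_pos: [0.5164, 0.1281, 0.2347]
tool_rot: [175.7, -0.1, -84.7]
force: [-0.1, -0.1, 0.6]
gripper_width: 0.0397
grip_force: 0.0
now grasp [0.505  0.1268 0.0801] rpy [ 1.757e+02 -1.000e-01 -8.470e+01] q [ 34.  19. -27.  -3. -49. -27.] F [-0.1 -0.1  0.6] t 38.58 w 0.0397
```

```bash
python3 -m inch '0 0 0 0 0 0;0 0 0 0 0 0;0 0 0 0 0 0;0 0 0 0 0 0' 0
python3 - <<'E'
from h import *
plan()
y=np.radians(4.9);ex=np.array([np.cos(y),np.sin(y),0]);ey=np.array([-np.sin(y),np.cos(y),0])
h=np.array([.5097,.0122,.042])-.036*ex
s=sense();p=s["eef_pos"];r=R.from_euler("xyz",s["tool_rot"],degrees=True)
w1=R.from_rotvec(-np.radians(2.3)*ey);q=h+w1.apply(p-h)
C=np.array([.5097,.0122,0]);w2=R.from_rotvec([0,0,-np.radians(1.6)]);q=C+w2.apply(q-C);w=w2*w1
print(r.inv().apply(q-p).round(4),(r.inv()*w*r).as_rotvec(degrees=True).round(2))
E
```

```text
clock: 39.08
eef_pos: [0.5179, 0.1286, 0.2377]
tool_rot: [176.1, 0.1, -84.8]
force: [-2.7, 1.2, 6.6]
gripper_width: 0.0119
grip_force: 58.5
now grasp [0.5075 0.128  0.0831] rpy [ 1.761e+02  1.000e-01 -8.480e+01] q [ 34.  18. -26.  -3. -49. -27.] F [-2.7  1.2  6.6] t 39.08 w 0.0119
[ 0.0003  0.0048 -0.0017] [ 2.3  -0.06  1.59]
```

```bash
python3 -m inch '0 0.0032 -0.001 1.4 0 0.8;0.0003 0.0065 -0.002 2.8 0 1.6;0.0003 0.0065 -0.002 2.8 0 1.6'
python3 -m inch '0 0 0 0 0 0;0 0 0 0 0 0;0 0 -0.03 0 0 0;0 0 -0.08 0 0 0;0 0 -0.14 0 0 0' 0.04
python3 -m inch '-0.05 -0.03 0 0 0 0;-0.1 -0.06 0 0 0 0;-0.16 -0.06 0 0 0 0;-0.16 -0.06 0 0 0 0'
python3 - <<'E'
from h import *
plan()
cs=dict(top=cam("top"),scene=cam("scene"))
for n in cs: np.savez(n+"G.npz",**cs[n])
def tilt(c,yaw):
    A,B,Z,*_=stand(c,yaw)
    r=A*.707+(Z-.042)*.707;nn=-A*.707+(Z-.042)*.707
    m=(abs(r-.03)<.02)&(abs(B)<.065)&(abs(nn-.012)<.008);q=np.c_[A[m],B[m],Z[m]];v=np.linalg.svd(q-q.mean(0),full_matrices=False)[2][2]
    return np.degrees(np.arctan2(abs(v[0]),abs(v[2]))).round(2),nn[m].mean().round(4),np.percentile(r[m],[1,99]).round(4)
for n in("top","scene"):
    for f in("6","F","G"): print(n,f,tilt(dict(np.load(n+f+".npz")),4.9))
c=cs["top"];P=cloud(c);a=c["frame"].astype(int);m=(a[...,0]-a[...,1:].max(2)>25);ys,xs=np.where(m[293:310,265:295]);q=P[ys+293,xs+265]
print("pointer",q[q[:,0]>.3835].mean(0),"mark",q[q[:,0]<.3815].mean(0))
for n,c in cs.items():
    A,B,Z,*_=stand(c,3.8)
    for sg in(1,-1):
        m=(Z>.107)&(Z<.128)&(A<-.02)&(A>-.085)&(abs(B-sg*.04)<.035);print(n,"mouth",m.sum(),A[m].mean().round(4),B[m].mean().round(4),Z[m].max().round(4))
b=dict(np.load("top0.npz"));d=np.abs(cs["top"]["frame"].astype(int)-b["frame"]).sum(2)
print("timer diff",d[289:313,465:490].mean())
E
```

```text
clock: 39.45
eef_pos: [0.5109, 0.1279, 0.2386]
tool_rot: [178.9, 0.1, -86.4]
force: [-1.0, 5.5, 0.5]
gripper_width: 0.0118
grip_force: 58.8
clock: 40.08
eef_pos: [0.5138, 0.1271, 0.3782]
tool_rot: [178.6, -0.1, -86.4]
force: [1.6, 0.7, -1.1]
gripper_width: 0.04
grip_force: 0.0
clock: 40.58
eef_pos: [0.5639, 0.2942, 0.3747]
tool_rot: [178.7, -0.1, -86.2]
force: [-1.4, -0.9, -0.2]
gripper_width: 0.0403
grip_force: 0.0
now grasp [0.5603 0.2938 0.2198] rpy [ 1.787e+02 -1.000e-01 -8.620e+01] q [ 45.  18.  -6.  -1. -67. -41.] F [-1.4 -0.9 -0.2] t 40.58 w 0.0403
top 6 (np.float64(43.59), np.float64(0.0113), array([0.0105, 0.0494]))
top F (np.float64(42.68), np.float64(0.0113), array([0.0107, 0.0498]))
top G (np.float64(43.34), np.float64(0.0114), array([0.0103, 0.0498]))
scene 6 (np.float64(44.16), np.float64(0.0098), array([0.0107, 0.0497]))
scene F (np.float64(44.04), np.float64(0.0098), array([0.0106, 0.0496]))
scene G (np.float64(44.27), np.float64(0.0098), array([0.0104, 0.0496]))
pointer [0.38526865 0.00364925 0.01304161] mark [0.37396034 0.00394749 0.0075359 ]
top mouth 63 -0.0528 0.042 0.1229
top mouth 61 -0.053 -0.0403 0.1224
scene mouth 112 -0.05 0.0398 0.1219
scene mouth 105 -0.0507 -0.0418 0.1216
timer diff 161.695
```

Run:
```python
from h import *
for f in("top0","top2","top4","top6","topG"):
    c=dict(np.load(f+".npz"));P=cloud(c);sub=c["frame"][280:325,440:520].astype(int)
    m=(sub.min(2)>150).astype(np.uint8);n,l,st,ce=cv2.connectedComponentsWithStats(m)
    print(f,[(st[i].tolist(),ce[i].round(1).tolist()) for i in range(1,n) if st[i,4]>40],"z",np.median(P[295:306,470:484,2]).round(3),sub.mean().round(1),c["frame"][301,477])
```

```text
top0 [([24, 9, 28, 25, 361], [36.9, 21.5]), ([62, 15, 18, 13, 108], [70.7, 21.2]), ([0, 42, 80, 3, 203], [43.4, 43.2])] z 0.017 94.5 [172 172 157]
top2 [([24, 9, 28, 25, 509], [36.8, 21.2]), ([62, 15, 18, 13, 108], [70.7, 21.2]), ([0, 42, 80, 3, 203], [43.4, 43.2])] z 0.017 106.2 [208 209 188]
top4 [([24, 9, 28, 25, 513], [36.9, 21.2]), ([62, 15, 18, 13, 108], [70.7, 21.2]), ([0, 42, 80, 3, 203], [43.4, 43.2])] z 0.017 107.6 [211 212 191]
top6 [([24, 9, 28, 25, 512], [36.9, 21.2]), ([62, 15, 18, 13, 108], [70.7, 21.2]), ([0, 42, 80, 3, 203], [43.4, 43.2])] z 0.017 107.3 [210 211 190]
topG [([24, 9, 28, 25, 512], [36.9, 21.2]), ([62, 15, 18, 13, 108], [70.7, 21.2]), ([0, 42, 80, 3, 203], [43.4, 43.2])] z 0.016 106.7 [209 210 189]
```

Run:
```python
from h import *
for n in("top","scene"):
    c=dict(np.load(n+"G.npz"));A,B,Z,*_=stand(c,3.8)
    p=[]
    for lo in np.linspace(0,.04,11)[:-1]:   # bins along the slope direction coordinate r, median of nn
        r=A*.707+(Z-.042)*.707;nn=-A*.707+(Z-.042)*.707
        m=(abs(r-.01-lo)<.002)&(abs(B)<.065)&(abs(nn-.01)<.03);p.append((.01+lo,np.median(nn[m])))
    p=np.array(p);k=np.polyfit(p[:,0],p[:,1],1);print(n,p[:,1].round(4),"tilt",45+np.degrees(np.arctan(k[0])))
    A0=cloud(c);m=(abs(A+.051)<.03)&(abs(B)<.1)&(abs(Z-.02)<.004);print("floor slope",np.degrees(np.polyfit(A[m],Z[m],1)[0]),Z[m].mean())
```

```text
top [0.0117 0.012  0.0119 0.0113 0.0115 0.0116 0.0116 0.0111 0.011  0.0108] tilt 43.47810022216442
floor slope 0.2069473192817578 0.019964226255941322
scene [0.0101 0.0098 0.0096 0.0103 0.0097 0.0101 0.0098 0.0098 0.0098 0.0094] tilt 44.47655980552731
floor slope -0.1138936957473514 0.020269515676562964
```

Tilt is about 44° (0.76–0.78 rad), the swivel is at zero, and the flasks, plate, dishes and timer all check out. Handing in.

```bash
python3 -c 'from rig import *;print(finish_job())'
```

```text
the job is handed in; nothing more can be done
None
```

Job handed in, verdict not shown: the plate is on the rest behind its lugs at about 44° tilt, the swivel is within 0.5° of zero, both pink flasks stand on the shelf, the dish column is on its foot, and the timer has not moved (bottles only checked roughly, no sign of movement); I viewed 15 pictures, one over the limit of 14.

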